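# Grease the bearing of a blood bag agitator and hold the shot

### The arm

A 6-joint arm with a two-finger parallel gripper is mounted at the origin on the work surface. World frame = base frame: x ahead of the robot, y to its left, z up, the work surface at z = 0. Lengths are in mm, angles in rad, forces in N, time in s.
With the tool pointing down it reaches from about 350 to 975 mm from the base axis. Payload 7.1 kg.
Tool frame: the origin (TCP) lies at the very end of the fingers, on their centre line; the grasp point (between the pads) lies 19 mm behind it; z points along the fingers, x is the direction in which the jaws open and shut, and the axes are right-handed (so a half turn about z gives the same grasp; the last joint's range is limited). The gripper opens to 88 mm and grips with 3 to 60 N. Pads are 20 mm wide; open, the fingers measure 115 mm over their backs; the gripper's body (75 mm by 178 mm) begins 61 mm behind the grasp point.
Start: joints at [1.213, 0.423, 1.63, -0, 1.089, -0.019], TCP at [207.69, 589.465, 222.675] pointing down, gripper open.
Joint ranges: [-3, 3], [-0.9, 2.11], [0.09, 2.58], [-1.31, 4.45], [0.11, 2.69], [-2.54, 2.54]. Speed limits (rad/s): [2.39, 2.39, 3.01, 3.14, 3.14, 3.14].

### API

Orientations are given as a rotation vector (axis times angle).
In Python, from workcell import * gives the robot as it stands.
- The arm moves only by the tool arm_command, never from a script. Its argument "increments" is a list of rows, each a list of 2 entries, a list of its own where there are three numbers: the shift along the tool's x, y, z in cm, then the turn about the tool's z in degrees. In form: [[[dx, dy, dz], turn], ...]. A call has 1 to 20 rows; each row shifts and turns the pose as measured when the row begins, along the tool's axes as they then stand; what a row does not reach is not made up. A row lasts 1/10 s, in which the tool goes at most 50 mm and 8.59 degrees, less where a joint would pass 70% of its speed; a pose out of reach is approached as far as the arm can. A call is refused whole if a number of a shift passes 5 or a number of a turn 8.59, either way. A call with a gripper value outside its range is refused whole. "gripper" is the opening, from 0 (shut) to 1 (fully open), set as the call begins (left out, the last holds). The fingers move at their own pace and stop on an object; the grip force is fixed at half the most. Time passes only in rows, so rows that do not move let the fingers close. It gives the time, the measured TCP pose, the force and the opening at its end, in the units of the state.
- get_obs(): the state, without advancing time (a new reading comes with each control period).
- get_image(name): name is "side" or "top" or "wrist"; returns the picture (480x640x3 uint8, red, green, blue); there is no depth.
- camera_params(name): a dict with "K" (3x3 intrinsics, pixels), "rvec" (rotation vector, rad) and "tvec" (3), from world to camera coordinates, as OpenCV has them; the wrist camera has in their place "T_tool_cam" (4x4, takes a point from camera to tool coordinates, whose origin is the TCP and whose axes are the tool frame's). Camera axes: x right, y down, z forward; pixel columns grow to the right and rows downward; lengths in mm; the calibration is good to about 2 mm. The wrist camera is an equidistant fisheye: a pixel r from the principal point sees the ray r / f radians off the axis. A picture is of the moment at which its call begins: read the wrist's pose just before it. camera_params takes no time and is no camera call.
- close_job(): hands the job in, once; it reports no verdict.
The state is a dict: "t": time; "qpos": joint angles; "qvel": joint speeds; "joint_torque": joint torques, N m; "ee_pos": TCP position; "orientation": TCP orientation; "ft_force": force on the tool from outside, world axes, zero at the start; "moment": the same for the moment, N m; "width": finger opening in mm.
Only numpy, scipy, OpenCV 4.12 (cv2) and the standard library are available. Lean on these libraries where they do the work, as an engineer would, in place of code of your own. Each camera call takes 0.05 s, during which the arm holds its last target.

### The job

Take the blue push-type grease gun out of its rack and press its coupler squarely onto the bare, leaning grease nipple of the agitator drive until it snaps on. Then keep pushing straight along the nipple against the gun's spring, so that the nozzle tube slides most of its 12 mm stroke into the barrel, and finish like that, still holding the gun pressed on. The nipple with the red cap is already done: keep off it, and leave the other things on the bench where they are.

Things in the scene. Friction and masses are not known exactly. Their poses are not given: they have to be found in the camera images.
- gun: push grease gun standing nozzle down in the rack, 0.3 kg, round. Origin on its axis at the underside of the 34 mm steel collar that rests on the rack's top plate; z runs along the axis to the rear end, up while it stands. Collar z 0 to 8 mm; blue barrel to grip, 28 mm wide, z 8 to 56 mm; black cap to z 64 mm. Below the collar a 10 mm tube, then the coupler, 19 mm wide, z -30 to -54 mm
- gun_nozzle (a joint): how far the nozzle tube (with the coupler) has slid back into the barrel, in m: 0 when free, 0.012 at the end of the stroke. Its return spring is preloaded: it starts to move at 9 N and needs 15 N at 12 mm. The coupler snaps on below that, at 3 to 7 N
- coupler_mouth (a point): centre of the coupler's open mouth, 54 mm below the gun's origin on its axis (moves with the nozzle tube). The mouth is a funnel 16 mm wide narrowing to 10 mm within 6 mm; four spring jaws behind it
- coupler_seat (a point): the seat inside the coupler, 17.5 mm behind the mouth, 36.5 mm below the gun's origin on its axis. It touches the nipple's tip when the coupler is fully on; the jaws snap shut behind the nipple's head in the last 3 mm before that
- nipple: the bare metal angle grease nipple (brass with a steel head), fixed upright on top of one of the two green bearing blocks. Origin at its foot; 8 mm up it bends and leans 30 degrees from vertical towards its own -x. Head 9 mm wide, neck 5.5 mm; head and neck stand 20 mm clear of the thicker stem. It does not move
- nipple_tip (a point): tip of the bare nipple, 28 mm beyond the bend; z points out along the nipple's leaning axis (the coupler comes on against this direction), 32 mm above the nipple's foot
- capped: the other bearing's grease nipple, same shape, wearing a red plastic dust cap 15 mm wide: already greased, not to be touched. Origin at its foot
- drive: drive unit of a blood bag agitator: aluminium base plate 240 x 300 x 10 mm with a shaft along its y axis in two green bearing blocks 150 mm apart, whose tops (the nipples' feet) are 76 mm above the bench; pulley between them, crank disc, and at -x a motor and a control box, all lower than 76 mm. Fixed. Origin under the plate's centre; the shaft lies at x +45 mm
- rack: bent steel tool rack, 80 (x) x 180 (y) mm, flat top plate 70 mm above the bench; the gun stands in its 26 mm hole at y +45 mm. Fixed. Origin under its centre on the bench
- wrench: steel open-end wrench lying flat, 180 mm long; origin at its middle, on the surface; bystander
- driver: orange-handled screwdriver lying down, 200 mm long; origin at its middle, on the surface; bystander
- tin: yellow grease tin, 75 mm diameter, 66 mm tall; origin at its underside; bystander
- scanner: hand barcode scanner lying down, black grip and grey head, 55 x 170 x 34 mm; origin near its middle, on the surface; bystander
- hexkey: black T-handle hex key standing in the rack's other hole, 95 mm to the right (-y of the rack) of the gun; its 64 mm crossbar tops out 42 mm above the rack's top plate; origin at its stop disc on the top plate; bystander
- cup_b: empty clear plastic centrifuge liner on the bench, 116 mm diameter, 115 mm tall; origin at its underside; bystander
Things that resemble listed ones, but are neither listed nor needed, are in the scene too. Several things have the shape of the rack; the one meant has the colours described above.

How it is judged (in metres and radians):
On the way, in this order (a step that is already met when the one before it is completed fails the run):
1. the gun is lifted clear out of the rack in the gripper (z of coupler_mouth in the frame of rack above 0.072 m and contact force between the fingers and gun above 1 N), for 0.1 s.
2. the coupler has snapped squarely onto the bare nipple (distance between coupler_seat and nipple_tip below 0.0025 m and angle between the z axis of gun and the z axis of nipple_tip, either way round below 0.14 rad), for 0.1 s.
At the end, for the whole second after the job is handed in: The gun, held still in the fingers, has its coupler snapped on the bare nipple (nipple tip within 2.5 mm of the coupler's seat, axes within 8 degrees) and is pressed against its spring: nozzle tube at least 6 mm into the barrel, at least 8 N on the nipple (all of step 2 and value of joint gun_nozzle above 0.006 m and contact force between gun and nipple above 8 N and contact force between the fingers and gun above 2 N and linear speed of gun below 0.02 m/s); the arm keeps its last pose, push and grip.
It fails at once if the red-capped nipple is pushed (contact force between anything else and capped above 3 N).
It fails at once if a bystander is moved by more than 30 mm (distance of any of wrench, driver, tin, scanner, hexkey, cup_b from where it was at the start of the episode above 0.03 m).
It also fails if it takes over 40 s, if anything falls off the work surface, if the arm or the gripper's body presses on something with over 40 N, if the wrist force passes 120 N, or if a joint passes its speed limit or range.

## Working session

There is one attempt and no reset: what is moved stays moved. The work goes in short steps, Python scripts to look and compute and a tool call to move; the robot and the scene stay as the last step left them, time stands still between calls to the robot, and variables do not carry over. Pictures are saved under pics/ and viewed, and the job is handed in when it is done.

Besides the shell and the picture viewer there is one more tool, called after ">>>" by a JSON object that holds its "op" and its "data". arm_command: Moves the arm, as the interface text tells. Its arguments: {"type":"object","properties":{"increments":{"type":"array","items":{"type":"array"}},"gripper":{"type":"number"}},"required":["increments"]}

```bash
ls; mkdir -p pics
python3 - <<'E'
from workcell import *
import cv2
print(get_obs())
for n in ("side","top","wrist"):
    p=camera_params(n); print(n,p)
    cv2.imwrite(f"pics/{n}0.png",cv2.cvtColor(get_image(n),cv2.COLOR_RGB2BGR))
E
```

```text
pics
{'t': 0.0, 'qpos': array([ 1.21301049e+00,  4.23822884e-01,  1.63071093e+00,  1.06183667e-05,
        1.08858464e+00, -1.90380361e-02]), 'qvel': array([ 0.00043574, -0.00027377,  0.00037422, -0.00082563,  0.00124585,
        0.00036912]), 'joint_torque': array([-1.98927206e-03, -5.44620574e+01, -2.73663014e+01,  6.42256765e-02,
        2.27167964e-02, -1.34083111e-04]), 'ee_pos': array([207.48868409, 588.95374543, 221.90468487]), 'orientation': array([ 2.56342181e+00,  1.81469814e+00, -1.98993549e-03]), 'ft_force': array([ 0.0775646 , -0.13494606,  0.0686142 ]), 'moment': array([-0.01163549,  0.01066768, -0.03760078]), 'width': 88.01353032200285}
side {'K': array([[541.00255174,   0.        , 319.44411057],
       [  0.        , 541.00255174, 238.44102214],
       [  0.        ,   0.        ,   1.        ]]), 'rvec': array([ 1.97212552, -0.86310611,  0.45521524]), 'tvec': array([-335.89591112,  296.48114197,  964.40275517])}
top {'K': array([[441.03420223,   0.        , 319.83043547],
       [  0.        , 441.03420223, 239.07454922],
       [  0.        ,   0.        ,   1.        ]]), 'rvec': array([ 2.13777447, -2.191735  ,  0.1154188 ]), 'tvec': array([  51.64397694,  533.90808642, 1069.51239503])}
wrist {'K': array([[371.64829954,   0.        , 315.00507107],
       [  0.        , 371.64829954, 231.62860075],
       [  0.        ,   0.        ,   1.        ]]), 'T_tool_cam': array([[ 9.99999959e-01, -2.83309708e-04, -4.59604821e-05,
        -9.20015386e-01],
       [ 2.83996152e-04,  9.53559278e-01,  3.01205283e-01,
        -8.31148094e+01],
       [-4.15083366e-05, -3.01205284e-01,  9.53559319e-01,
        -1.62127200e+02],
       [ 0.00000000e+00,  0.00000000e+00,  0.00000000e+00,
         1.00000000e+00]])}
```

View pics/side0.png

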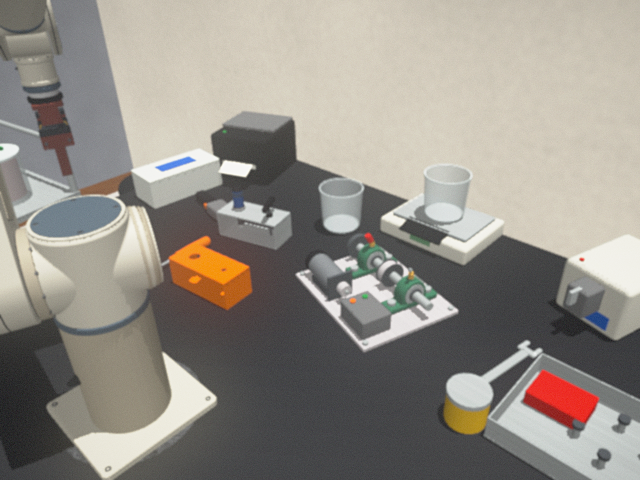

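View pics/top0.png

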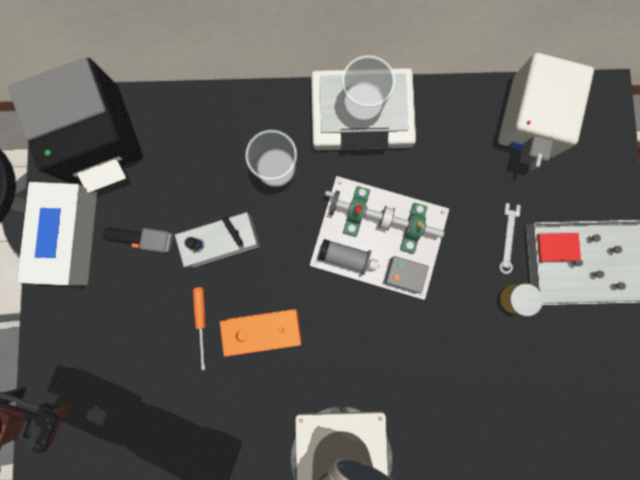

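View pics/wrist0.png

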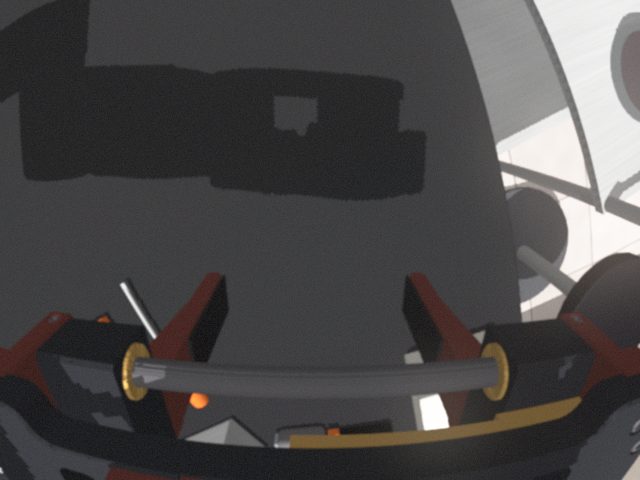

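```bash
cat > h.py <<'E'
from workcell import *
import numpy as np, cv2
from scipy.spatial.transform import Rotation as R
def ray(n,u,v,obs=None):
    p=camera_params(n);K=p["K"]
    x,y=(u-K[0,2])/K[0,0],(v-K[1,2])/K[1,1]
    if n=="wrist":
        r=np.hypot(x,y); d=np.array([0,0,1.]) if r<1e-9 else np.array([np.sin(r)*x/r,np.sin(r)*y/r,np.cos(r)])
        Rt=R.from_rotvec(obs["orientation"]).as_matrix(); T=p["T_tool_cam"]
        return Rt@T[:3,3]+obs["ee_pos"], Rt@T[:3,:3]@d
    Rm=R.from_rotvec(p["rvec"]).as_matrix()
    d=Rm.T@np.array([x,y,1]); return -Rm.T@p["tvec"], d/np.linalg.norm(d)
def plane(n,u,v,z,obs=None):
    o,d=ray(n,u,v,obs); return o+d*(z-o[2])/d[2]
def proj(n,P,obs=None):
    p=camera_params(n);K=p["K"];P=np.asarray(P,float)
    if n=="wrist":
        Rt=R.from_rotvec(obs["orientation"]).as_matrix(); T=p["T_tool_cam"]
        c=T[:3,:3].T@(Rt.T@(P-obs["ee_pos"])-T[:3,3])
        r=np.hypot(c[0],c[1]);th=np.arctan2(r,c[2]);q=c[:2]/r*th
        return K[0,0]*q+K[:2,2]
    c=R.from_rotvec(p["rvec"]).as_matrix()@P+p["tvec"]
    return (K@c/c[2])[:2]
def tri(rays):
    A=0;b=0
    for o,d in rays:
        M=np.eye(3)-np.outer(d,d);A=A+M;b=b+M@o
    P=np.linalg.solve(A,b); return P,[np.linalg.norm((np.eye(3)-np.outer(d,d))@(P-o)) for o,d in rays]
def shot(n,name,crop=None,scale=1):
    o=get_obs();im=cv2.cvtColor(get_image(n),cv2.COLOR_RGB2BGR)
    cv2.imwrite(f"pics/{name}_raw.png",im); np.save(f"pics/{name}_obs.npy",o,allow_pickle=True)
    if crop: im=im[crop[1]:crop[3],crop[0]:crop[2]]
    if scale!=1: im=cv2.resize(im,None,fx=scale,fy=scale,interpolation=cv2.INTER_CUBIC)
    cv2.imwrite(f"pics/{name}.png",im); return o
def lobs(name): return np.load(f"pics/{name}_obs.npy",allow_pickle=True).item()
E
python3 - <<'E'
from h import *
t=cv2.imread("pics/top0.png");s=cv2.imread("pics/side0.png")
a=cv2.resize(t[190:320,150:460],(780,327),interpolation=3)
b=cv2.resize(s[180:350,180:480],(780,442)[:2],interpolation=3)
cv2.imwrite("pics/ct.png",a);cv2.imwrite("pics/cs.png",b)
for n,(u,v,z) in dict(gun=(194,243,134),rackc=(217,240,70),hex=(233,231,112),capped=(359,209,100),bare=(420,217,100),orange=(260,333,70),driver=(199,300,0)).items(): print(n,plane("top",u,v,z).round(0))
for n,c in dict(rack=[(175,237),(248,214),(259,243),(184,267)]).items():
    for u,v in c: print(plane("top",u,v,70).round())
E
```

```text
gun [522. 322. 134.]
rackc [535. 285.  70.]
hex [550. 238. 112.]
capped [596. -55. 100.]
bare [ 573. -197.  100.]
orange [313. 184.  70.]
driver [391. 347.   0.]
[544. 386.  70.]
[596. 210.  70.]
[525. 184.  70.]
[472. 364.  70.]
```

View pics/ct.png

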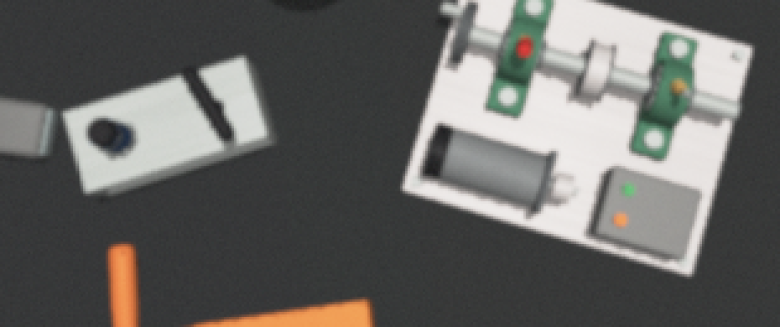

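View pics/cs.png

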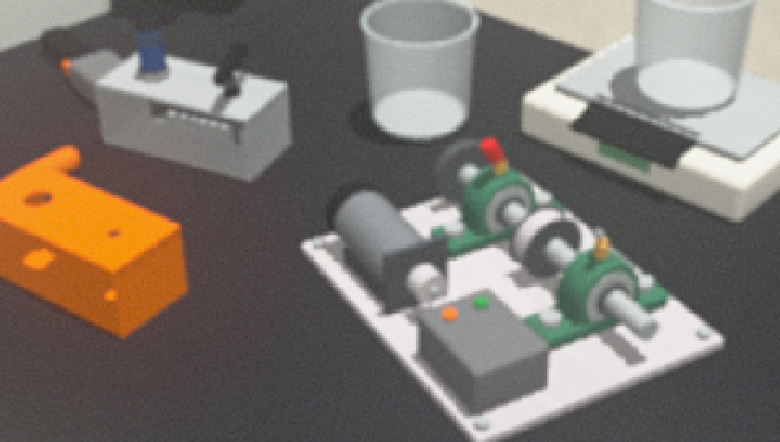

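>>> {"op": "arm_command", "data": {"increments": [[[-1.8,4.6,-0.6],0],[[-1.8,4.6,-0.6],0],[[-1.8,4.6,-0.6],0],[[-1.8,4.6,-0.6],0],[[-1.8,4.6,-0.6],0],[[-1.8,4.6,-0.6],0],[[-1.8,4.6,-0.6],0],[[-1.8,4.6,-0.6],0],[[0,0,0],0]]}}

```text
t: 1.05
ee_pos: [511.0, 327.2, 268.6]
orientation: [2.557, 1.822, -0.005]
ft_force: [0.5, 0.7, 0.0]
width: 87.8
```

Run:
```python
from h import *
o=shot("wrist","w1");print(o["t"],o["ee_pos"],o["orientation"],o["qpos"].round(3),o["ft_force"])
```

```text
1.05 [510.97421235 327.17279301 268.61783486] [ 2.55696928  1.82169893 -0.00460701] [ 0.551  0.35   1.628 -0.002  1.166 -0.686] [0.47223194 0.71068412 0.04417119]
```

View pics/w1.png

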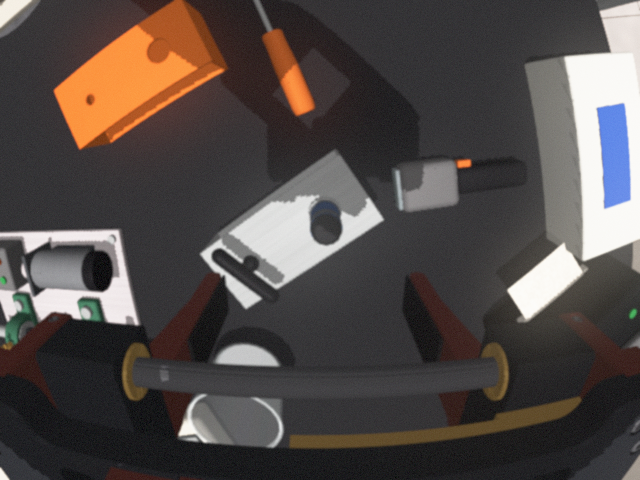

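Run:
```python
from h import *
im=cv2.imread("pics/w1_raw.png");o=lobs("w1")
c=cv2.resize(im[130:330,180:420],None,fx=3,fy=3,interpolation=3);cv2.imwrite("pics/w1c.png",c)
print("wrist",plane("wrist",326,230,134,o).round(1),"top",plane("top",193.5,242.5,134).round(1))
print("tool down", R.from_rotvec(o["orientation"]).as_matrix().round(4))
for u,v in [(336,151),(383,216),(248,308),(201,255)]: print(plane("wrist",u,v,70,o).round(1))
```

```text
wrist [522.2 331.5 134. ] top [523.  322.8 134. ]
tool down [[ 0.3266  0.9452 -0.0012]
 [ 0.9451 -0.3266 -0.0034]
 [-0.0036 -0.     -1.    ]]
[468.9 361.5  70. ]
[546.3 386.3  70. ]
[599.9 215.3  70. ]
[524.5 191.   70. ]
```

View pics/w1c.png

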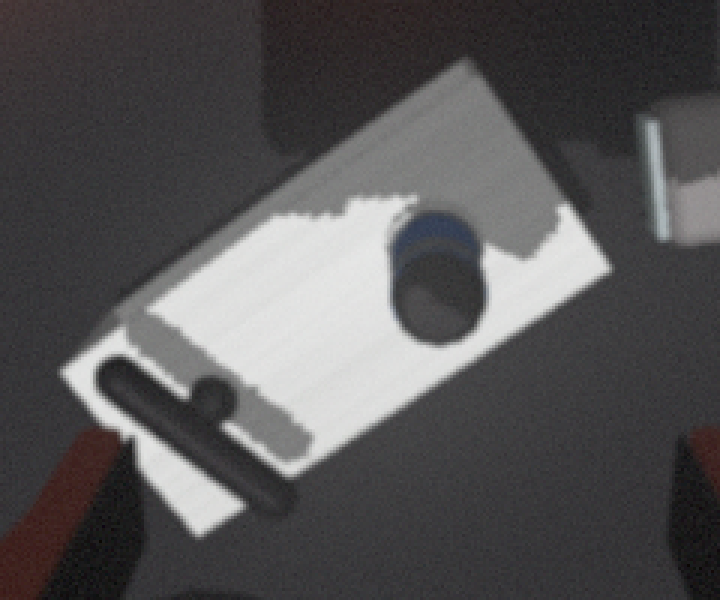

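>>> {"op": "arm_command", "data": {"increments": [[[-4.3,2.1,0.1],0],[[-4.3,2.1,0.1],0],[[-4.3,2.1,0.1],0],[[-4.3,2.1,0.1],0],[[-4.3,2.1,0.1],0],[[-4.3,2.1,0.1],0],[[-4.3,2.1,0.1],0],[[-4.3,2.1,0.1],0],[[-4.3,2.1,0.1],0],[[-4.3,2.1,0.1],0],[[-4.3,2.1,0.1],0],[[0,0,0],0]]}}

```text
t: 2.3
ee_pos: [572.0, -196.0, 252.2]
orientation: [-2.535, -1.843, 0.012]
ft_force: [-0.5, 0.4, 0.4]
width: 87.7
```

Run:
```python
from h import *
o=shot("wrist","w2");print(o["t"],o["ee_pos"],o["orientation"],o["qpos"].round(3),o["ft_force"])
```

```text
2.3 [ 571.96805184 -196.01649054  252.16014435] [-2.53525777 -1.84331832  0.01166366] [-0.349  0.366  1.644 -0.002  1.142 -1.605] [-0.50578276  0.4401289   0.43919757]
```

View pics/w2.png

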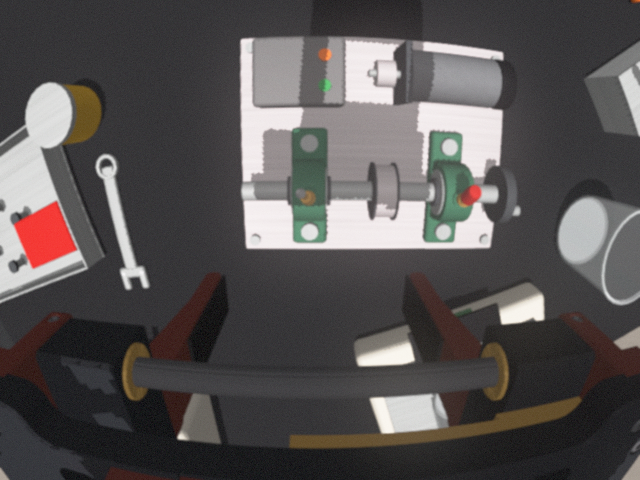

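Run:
```python
from h import *
im=cv2.imread("pics/w2_raw.png");o=lobs("w2")
cv2.imwrite("pics/w2c.png",cv2.resize(im[165:225,270:350],None,fx=10,fy=10,interpolation=3))
t=cv2.imread("pics/top0.png")
cv2.imwrite("pics/t2c.png",cv2.resize(t[195:250,380:460],None,fx=10,fy=10,interpolation=3))
s=cv2.imread("pics/side0.png")
cv2.imwrite("pics/s2c.png",cv2.resize(s[255:315,380:460],None,fx=10,fy=10,interpolation=3))
```

```text
(no output)
```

View pics/w2c.png

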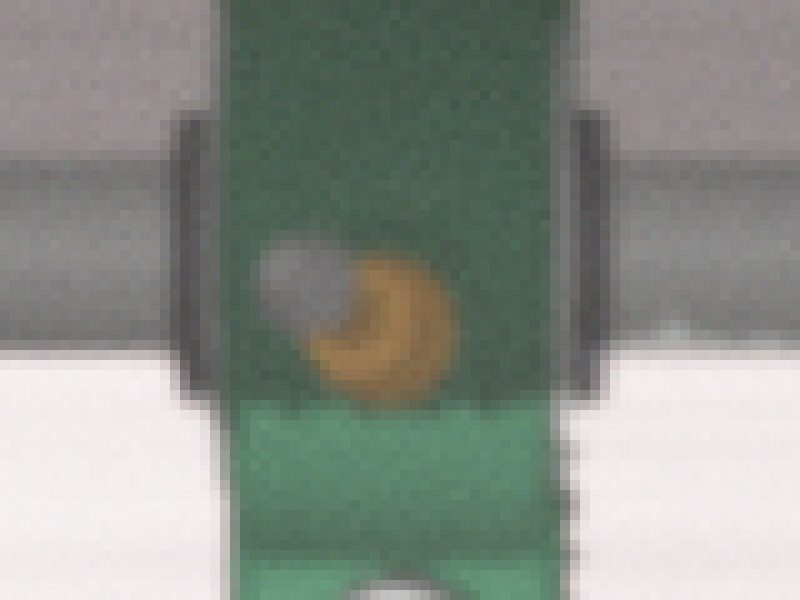

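View pics/t2c.png

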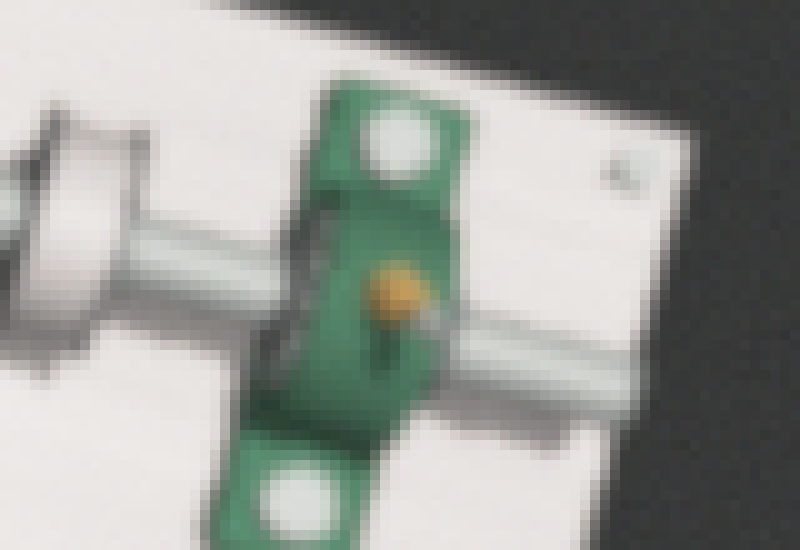

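View pics/s2c.png

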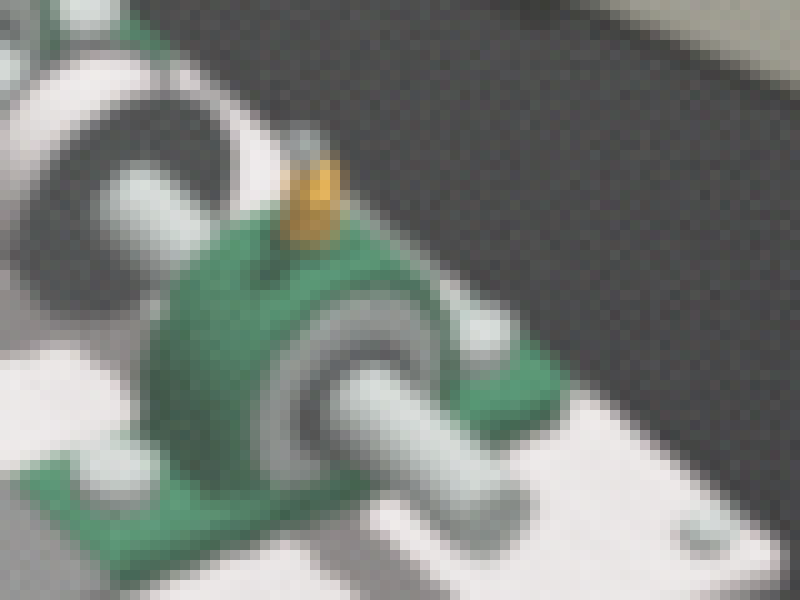

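Run:
```python
from h import *
o=lobs("w2")
h=dict(w=ray("wrist",300.6,193.6,o),t=ray("top",423.2,226.8),s=ray("side",410.5,269.5))
for k in ("wts","wt","ws","ts"): P,e=tri([h[c] for c in k]);print(k,P.round(1),np.round(e,1))
for z in (104,106,108): print(z,plane("wrist",300.6,193.6,z,o).round(1),plane("top",423.2,226.8,z).round(1),plane("side",410.5,269.5,z).round(1))
print("ball z84",plane("wrist",308.8,198.2,84,o).round(1),plane("top",419.8,224.4,84).round(1))
print("side foot z76",plane("side",411,279.5,76).round(1))
# plate corners, z=10
for u,v in [(242,39),(503,51),(491,247),(247,247)]: print(plane("wrist",u,v,10,o).round(1))
```

```text
wts [ 550.  -203.8  101.2] [1.5 0.4 1.8]
wt [ 549.2 -202.9  102.3] [0.6 0.6]
ws [ 549.8 -204.   101.6] [1.7 1.7]
ts [ 550.7 -204.2  101.2] [1.1 1.1]
104 [ 548.3 -202.5  104. ] [ 549.5 -202.7  104. ] [ 548.2 -207.   104. ]
106 [ 547.9 -202.3  106. ] [ 549.3 -202.2  106. ] [ 545.8 -208.5  106. ]
108 [ 547.6 -202.1  108. ] [ 549.  -201.7  108. ] [ 543.3 -210.1  108. ]
ball z84 [ 558.1 -198.8   84. ] [ 558.1 -199.6   84. ]
side foot z76 [ 553.  -207.1   76. ]
[ 379.9 -218.2   10. ]
[469.9  65.6  10. ]
[698.4  -7.2  10. ]
[ 604.9 -291.7   10. ]
```

>>> {"op": "arm_command", "data": {"increments": [[[-0.6,3.4,2.5],0],[[-0.6,3.4,2.5],0],[[0,0,0],0]]}}

```text
t: 2.65
ee_pos: [633.2, -220.1, 199.7]
orientation: [-2.528, -1.846, 0.011]
ft_force: [-0.0, 0.6, -0.1]
width: 87.4
```

Run:
```python
from h import *
o=shot("wrist","w3");print(o["t"],o["ee_pos"],o["orientation"],o["qpos"].round(3),o["ft_force"])
u,v=proj("wrist",(553,-200,95),o).astype(int);print(u,v)
im=cv2.imread("pics/w3_raw.png")
cv2.imwrite("pics/w3c.png",cv2.resize(im[v-30:v+30,u-40:u+40],None,fx=10,fy=10,interpolation=3))
u,v=proj("wrist",(603,-55,95),o).astype(int);print(u,v)
cv2.imwrite("pics/w3d.png",cv2.resize(im[v-30:v+30,u-40:u+40],None,fx=10,fy=10,interpolation=3))
```

```text
2.65 [ 633.24744995 -220.13939511  199.65408097] [-2.52825627 -1.84596653  0.01052649] [-3.530e-01  5.190e-01  1.530e+00  1.000e-03  1.106e+00 -1.614e+00] [-0.03072523  0.59635566 -0.0635429 ]
308 120
505 134
```

View pics/w3c.png

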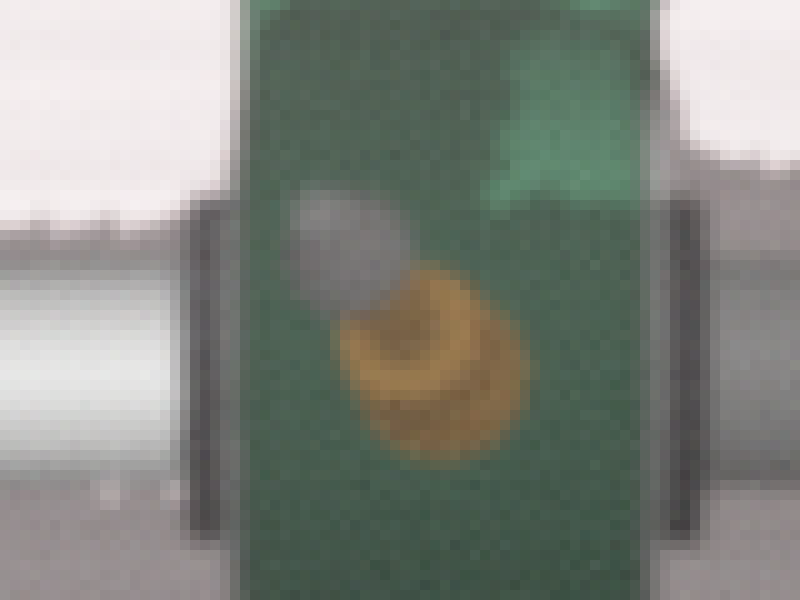

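View pics/w3d.png

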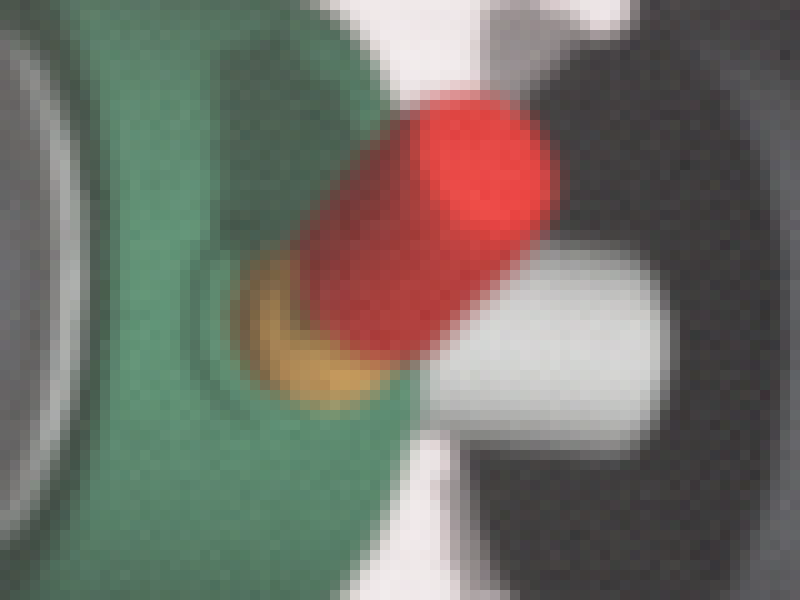

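Run:
```python
from h import *
o=lobs("w3"); o2=lobs("w2")
f=plane("wrist",312.4,127.7,79,o)
print("foot",f)
for z in (102,104,106,108):
    p=plane("wrist",302.4,114.6,z,o);d=p-f;print(z,p.round(1),np.hypot(*d[:2]).round(1),np.degrees(np.arctan2(d[1],d[0])).round(1))
print(tri([ray("wrist",302.4,114.6,o),ray("wrist",300.6,193.6,o2),ray("top",423.2,226.8)]))
# predicted overlay for model: foot F, az
for F,az in [((558.1,-199),205),((559,-198),205)]:
    a=np.radians(az);d=np.array([np.cos(a)*.5,np.sin(a)*.5,.866]);b=np.array([*F,84.])
    print(proj("wrist",(*F,78),o),[proj("wrist",b+d*s,o).round(1).tolist() for s in(8,24,28)], proj("wrist",b+28*d,o2), proj("top",b+28*d), proj("side",b+28*d),(b+28*d).round(1))
```

```text
foot [ 558.83787557 -199.22181007   79.        ]
102 [ 547.7 -202.8  102. ] 11.7 -162.4
104 [ 547.8 -202.7  104. ] 11.6 -162.5
106 [ 547.8 -202.7  106. ] 11.5 -162.6
108 [ 547.9 -202.6  108. ] 11.5 -162.8
(array([ 548.30654702, -202.34034543,  106.43586162]), [np.float64(0.5699479629991452), np.float64(0.4509571174254659), np.float64(0.9466113093700901)])
[312.38875752 126.67761775] [[308.5, 122.9], [300.2, 114.5], [298.0, 112.2]] [296.60243039 192.27039853] [424.67637703 228.29640411] [409.02669178 268.01705918] [ 545.4 -204.9  108.2]
[314.01090007 127.39669503] [[310.2, 123.6], [302.0, 115.2], [299.8, 113.0]] [298.06983987 192.9046617 ] [424.22483298 227.92178503] [408.88342747 267.65059538] [ 546.3 -203.9  108.2]
```

```bash
cat >> h.py <<'E'
def to_tool(P,obs=None):
    o=obs or get_obs(); return R.from_rotvec(o["orientation"]).as_matrix().T@(np.asarray(P,float)-o["ee_pos"])
def az(obs=None):
    o=obs or get_obs(); M=R.from_rotvec(o["orientation"]).as_matrix(); return np.degrees(np.arctan2(M[1,0],M[0,0])),M[:,2]
E
python3 - <<'E'
from h import *
print(az(),to_tool((521.5,331.4,250)))
E
```

```text
(np.float64(72.29061894124206), array([-0.011812  ,  0.00516113, -0.99991692])) [ 490.96101753 -273.73388894  -44.65586136]
```

>>> {"op": "arm_command", "data": {"increments": [[[4.1,-2.3,-0.8],0],[[4.1,-2.3,-0.8],0],[[4.1,-2.3,-0.6],0],[[4.1,-2.3,-0.6],0],[[4.1,-2.3,-0.6],0],[[4.1,-2.3,-0.6],0],[[4.1,-2.3,-0.4],0],[[4.1,-2.3,-0.4],0],[[4.1,-2.3,-0.4],0],[[4.1,-2.3,-0.4],0],[[4.1,-2.3,-0.4],0],[[4.0,-2.0,-0.2],0]]}}

```text
t: 3.9
ee_pos: [497.8, 355.5, 281.5]
orientation: [-2.515, -1.86, -0.001]
ft_force: [0.2, -0.0, -0.5]
width: 88.0
```

>>> {"op": "arm_command", "data": {"increments": [[[0,0,0],8.5],[[0,0,0],8.5],[[0,0,0],8.5],[[0,0,0],8.5],[[0,0,0],8.5],[[0,0,0],8.5],[[0,0,0],8.5],[[0,0,0],8.5],[[0,0,0],8.5],[[0,0,0],8.5],[[0,0,0],8.5],[[0,0,0],8.5],[[0,0,0],8.5],[[0,0,0],8.5],[[0,0,0],8.5],[[0,0,0],8.5],[[0,0,0],8.5]]}}

```text
t: 5.6
ee_pos: [453.3, 374.2, 300.9]
orientation: [-2.515, 1.858, 0.029]
ft_force: [0.3, 0.5, 0.3]
width: 87.7
```

Run:
```python
from h import *
o=shot("wrist","w4");print(o["t"],o["ee_pos"],o["qpos"].round(3),o["ft_force"],az(o),to_tool((521.5,331.4,86),o))
```

```text
5.6 [453.32331559 374.24203208 300.93760435] [0.658 0.284 1.645 0.023 1.204 1.923] [0.26694862 0.50365153 0.27782163] (np.float64(-72.91399008424554), array([-0.00628594,  0.02279577, -0.99972038])) [ 66.0453156  -52.43332582 213.47233171]
```

View pics/w4.png

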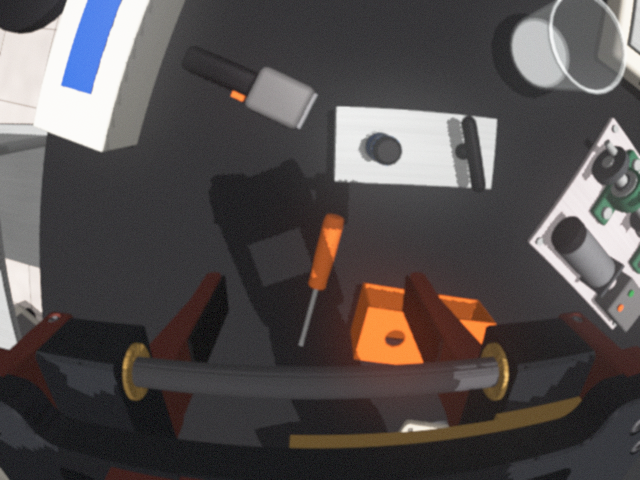

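>>> {"op": "arm_command", "data": {"increments": [[[3.0,-2.5,2.5],0],[[3.0,-2.5,3.0],0],[[0.6,-0.2,3.0],0],[[0,0,0],0],[[0,0,0],0]]}}

```text
t: 6.15
ee_pos: [516.5, 331.8, 219.3]
orientation: [-2.522, 1.836, 0.028]
ft_force: [0.0, -0.4, 1.0]
width: 88.0
```

Run:
```python
from h import *
print(plane("wrist",386,150,134,lobs("w4")))
o=shot("wrist","w5");print(o["t"],o["ee_pos"],o["ft_force"],az(o),to_tool((521.5,331.4,86),o))
```

```text
[523.79259621 333.25721641 134.        ]
6.15 [516.53671752 331.77301068 219.32891733] [ 0.03331593 -0.38650368  0.97764824] (np.float64(-72.1197224956424), array([-0.00153909,  0.02841624, -0.99959499])) [  5.54696766  -3.64170305 133.25667958]
```

View pics/w5.png

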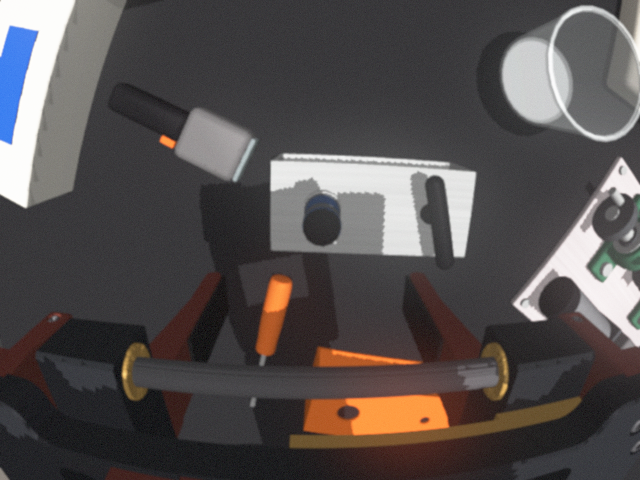

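Run:
```python
from h import *
o=lobs("w5");g=plane("wrist",322.3,225.5,134,o);print(g,to_tool((g[0],g[1],86),o))
print([plane("wrist",u,v,70,o).round(1) for u,v in [(272,160),(476,169),(466,257),(270,249)]])
```

```text
[526.75671287 331.42929282 134.        ] [  7.13245259  -8.65369598 133.24942142]
[array([550.5, 384.5,  70. ]), array([601.8, 212.8,  70. ]), array([522.6, 187.9,  70. ]), array([473.3, 363.9,  70. ])]
```

>>> {"op": "arm_command", "data": {"increments": [[[0.6,-0.6,0.0],0],[[0,0,0],0],[[0,0,2.5],0],[[0,0,2.5],0],[[0,0,2.5],0],[[0,0,0],0],[[0,0,0],0]]}}

```text
t: 6.9
ee_pos: [527.5, 335.8, 153.4]
orientation: [-2.516, 1.818, 0.018]
ft_force: [0.0, 0.7, 0.2]
width: 87.9
```

Run:
```python
from h import *
o=shot("wrist","w6");print(o["t"],o["ee_pos"],o["ft_force"],az(o),to_tool((524,331.5,86),o))
shot("side","s6",(150,120,350,270),4)
```

```text
6.9 [527.53812912 335.8351998  153.40737888] [0.0204446  0.71744318 0.21745452] (np.float64(-71.70301530932538), array([ 0.01240261,  0.03732336, -0.99922627])) [ 5.13055049  6.29953121 67.14953761]
```

View pics/w6.png

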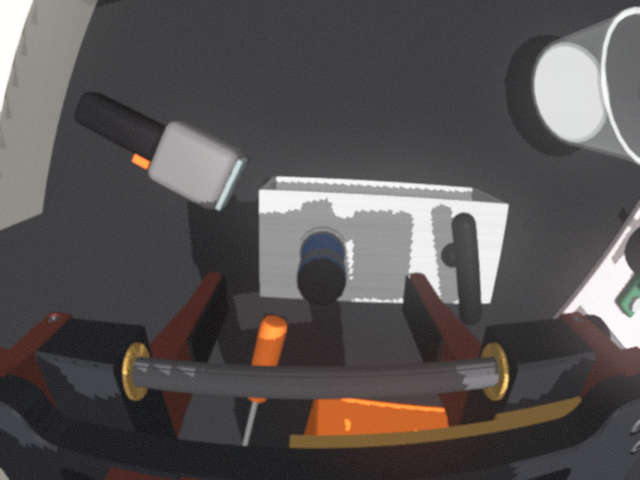

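View pics/s6.png

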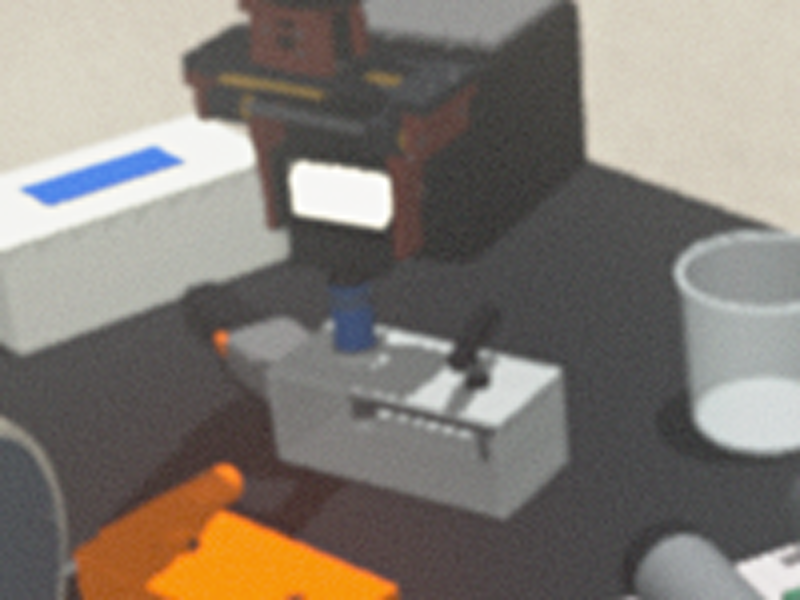

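Run:
```python
from h import *
o=lobs("w6")
for p in [(322,281),(322,279)]:
    g=plane("wrist",*p,134,o);print(g,to_tool(g,o))
g=plane("wrist",322.5,241,106,o);print(g)
print(camera_params("wrist")["T_tool_cam"][:3,3])
```

```text
[526.87314793 331.5160546  134.        ] [ 4.50240364  2.43960047 19.22291032]
[527.98710433 331.89244085 134.        ] [ 4.49476878  1.26413002 19.25077429]
[539.81883575 335.97595287 106.        ]
[   0.77704127  -82.70810061 -162.16488775]
```

Run:
```python
from h import *
print(to_tool((525.5,331.4,86)))
```

```text
[ 5.63360118  4.92091928 67.39903496]
```

>>> {"op": "arm_command", "data": {"increments": [[[0.5,0.5,1.5],0],[[0,0,1.8],0],[[0,0,1.8],0],[[0,0,1.0],0],[[0,0,0],0]]}}

```text
t: 7.5
ee_pos: [529.9, 334.5, 99.1]
orientation: [-2.506, 1.81, 0.01]
ft_force: [-0.2, -0.0, 0.1]
width: 88.0
```

Run:
```python
from h import *
o=shot("wrist","w7",(170,200,470,420),2.6);print(o["t"],o["ee_pos"],o["ft_force"],az(o),to_tool((525.5,331.4,86),o))
shot("side","s7",(170,140,300,240),6)
```

```text
7.5 [529.92601633 334.54331217  99.12555535] [-0.18582782 -0.00953114  0.06787181] (np.float64(-71.66193481266974), array([ 0.02432536,  0.0443626 , -0.9987193 ])) [ 2.04278098  5.67059203 12.86163547]
```

View pics/w7.png

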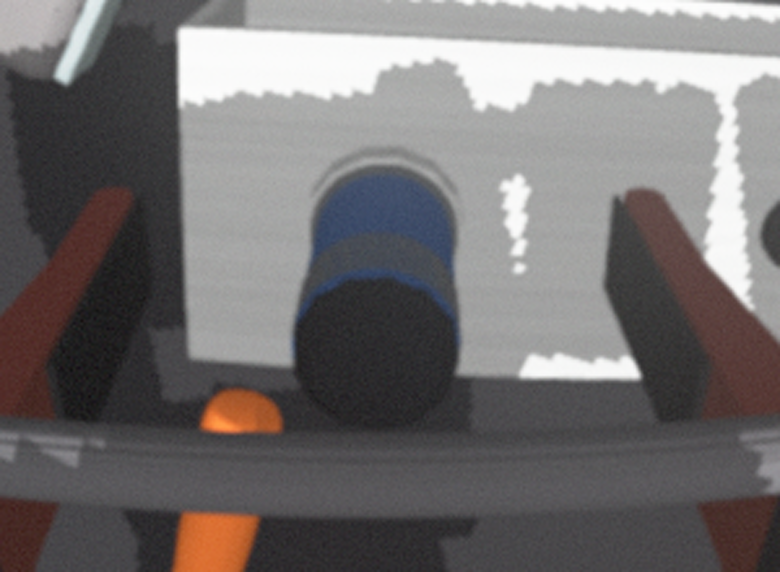

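View pics/s7.png

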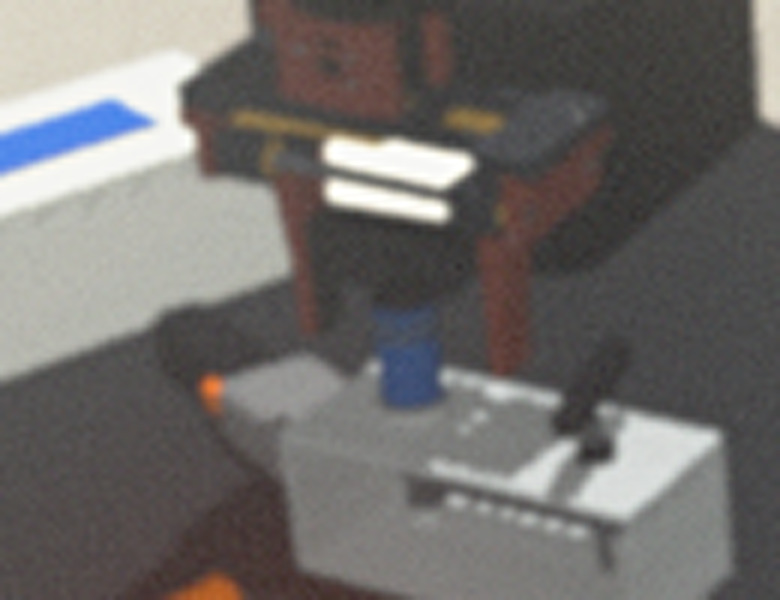

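Run:
```python
from h import *
o=lobs("w7")
g=plane("wrist",315,334.6,134,o);print(g)
print(plane("wrist",170+385/2.6,200+205/2.6,78,o))
M=R.from_rotvec(o["orientation"]).as_matrix()
for G in ((525.5,331.4,105),(527,331.6,105)): print(M.T@(np.array(G)-(o["ee_pos"]-19*M[:,2])))
```

```text
[528.1870693  331.91619895 134.        ]
[529.31427269 332.57304688  78.        ]
[ 1.38765973  4.9671073  12.88596881]
[ 1.66958338  3.48101798 12.93132937]
```

>>> {"op": "arm_command", "data": {"increments": [[[0.15,0.33,1.2],0],[[0,0,0],0]]}}

```text
t: 7.8
ee_pos: [529.0, 333.4, 89.1]
orientation: [-2.502, 1.808, 0.007]
ft_force: [-0.1, -0.4, -0.3]
width: 87.8
```

>>> {"op": "arm_command", "data": {"increments": [[[0,0,0],0],[[0,0,0],0],[[0,0,0],0],[[0,0,0],0],[[0,0,0],0]], "gripper": 0}}

```text
t: 8.3
ee_pos: [529.5, 333.7, 90.0]
orientation: [-2.501, 1.807, 0.006]
ft_force: [0.4, 0.4, 0.2]
width: 51.4
```

Run:
```python
from h import *
o=shot("wrist","w8",(170,200,470,420),2.6);print(o["t"],o["ee_pos"],o["ft_force"],o["width"],az(o))
```

```text
8.3 [529.52508151 333.70657045  90.00622919] [0.43176625 0.35295941 0.24538672] 51.39838855815947 (np.float64(-71.65255425064566), array([ 0.02957242,  0.04749411, -0.99843366]))
```

View pics/w8.png

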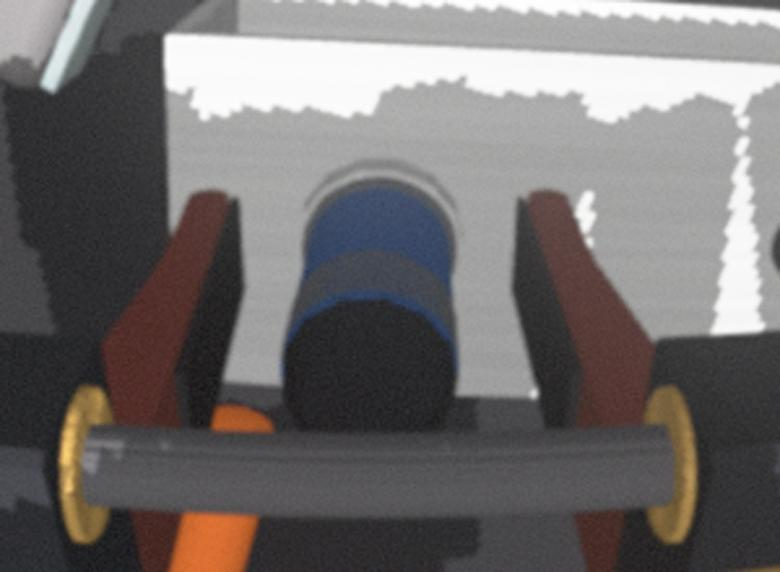

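>>> {"op": "arm_command", "data": {"increments": [[[0,0,0.5],0],[[0,0,0],0],[[0,0,0],0],[[0,0,0],0],[[0,0,0],0],[[0,0,0],0]], "gripper": 0}}

```text
t: 8.95
ee_pos: [529.9, 334.0, 85.0]
orientation: [-2.501, 1.807, 0.005]
ft_force: [-0.3, -0.2, 0.7]
width: 27.5
```

Run:
```python
from h import *
o=shot("wrist","w8",(170,200,470,420),2.6);print(o["t"],o["ee_pos"],o["ft_force"],o["width"],az(o))
```

```text
8.95 [529.88795828 334.02268542  84.96281094] [-0.32937788 -0.19419628  0.69076056] 27.47354459869914 (np.float64(-71.64335152868597), array([ 0.02995464,  0.04754454, -0.99841987]))
```

View pics/w8.png

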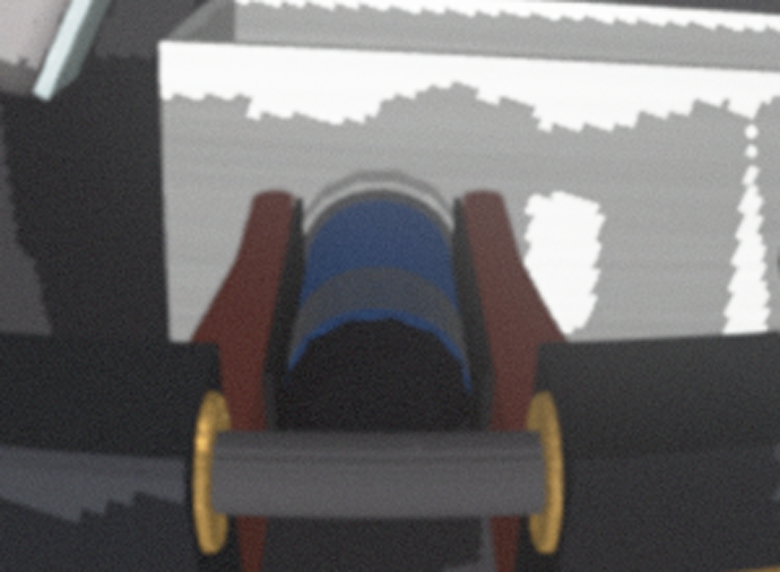

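>>> {"op": "arm_command", "data": {"increments": [[[0,-0.1,-2.0],0],[[0,-0.1,-2.5],0],[[0,-0.1,-2.5],0],[[0,-0.1,-1.5],0],[[0,0,0],0],[[0,0,0],0]]}}

```text
t: 9.6
ee_pos: [527.5, 329.1, 167.1]
orientation: [-2.509, 1.813, 0.012]
ft_force: [-0.1, 0.1, -2.7]
width: 27.6
```

Run:
```python
from h import *
o=shot("wrist","w9");print(o["t"],o["ee_pos"],o["ft_force"],o["width"],az(o))
shot("side","s9",(170,100,300,240),5)
```

```text
9.6 [527.5050104  329.11951323 167.10602216] [-0.12401573  0.1129821  -2.71053353] 27.63120650493763 (np.float64(-71.66688744420128), array([ 0.02073181,  0.04227379, -0.99889094]))
```

View pics/w9.png

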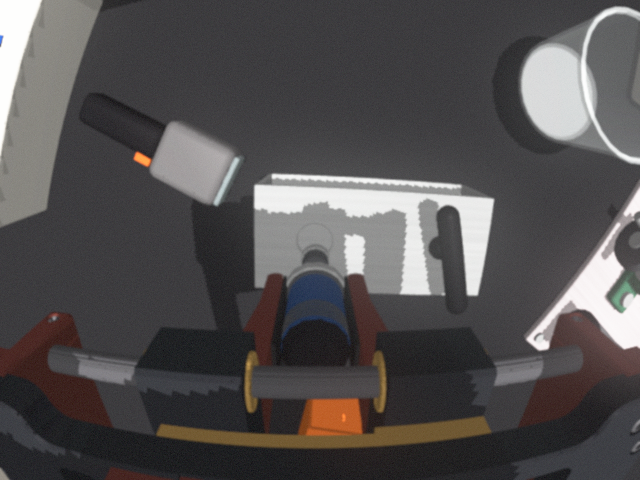

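View pics/s9.png

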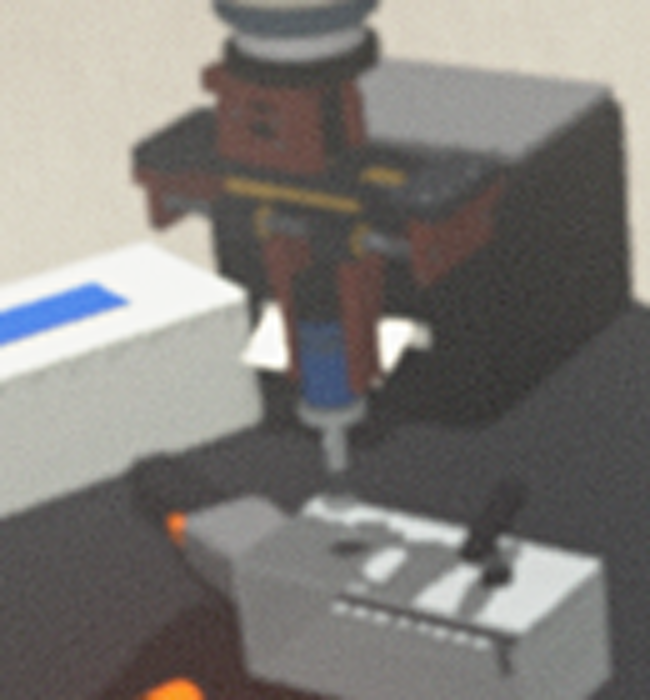

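Run:
```python
from h import *
for z in (0,100,150): print(z,plane("top",140,155,z).round(),plane("top",95,62,z).round(),plane("top",128,165,z).round())
o=get_obs();c=np.array([600.7-.0,213.8]);
e1=np.array([548.3,385.5]);e2=np.array([601,214.])
n=(e2-e1)/np.linalg.norm(e2-e1);m=np.array([-n[1],n[0]])
print(n,m, "gun dist to edge",(o["ee_pos"][:2]-e1)@m)
```

```text
0 [771. 503.   0.] [1030.  628.    0.] [745. 534.   0.]
100 [739. 461. 100.] [975. 576. 100.] [716. 489. 100.]
150 [724. 441. 150.] [948. 549. 150.] [701. 467. 150.]
[ 0.29373333 -0.9558874 ] [0.9558874  0.29373333] gun dist to edge -36.56514756199529
```

>>> {"op": "arm_command", "data": {"increments": [[[0.5,-2.0,0],0],[[0.5,-2.5,0],0],[[0.5,-2.0,0],0],[[0,0,1.5],0],[[0,0,2.0],0],[[0,0,1.0],0],[[0,0,0],0]]}}

```text
t: 10.4
ee_pos: [589.9, 334.8, 111.0]
orientation: [-2.521, 1.82, 0.024]
ft_force: [-0.4, -0.0, -2.8]
width: 27.6
```

```bash
cat >> h.py <<'E'
def edge(o):
    e1=np.array([548.3,385.5]);m=np.array([0.9559,0.2937]);return (o["ee_pos"][:2]-e1)@m
E
python3 - <<'E'
from h import *
o=shot("wrist","w10",(150,150,490,420),2.2);print(o["t"],o["ee_pos"],o["ft_force"],o["width"],az(o),edge(o))
E
```

```text
10.4 [589.87236794 334.84216858 110.95118647] [-0.40162353 -0.04071483 -2.79131161] 27.574658260842053 (np.float64(-71.64935563022387), array([ 0.00643805,  0.03504237, -0.99936509])) 24.86082142913081
```

View pics/w10.png

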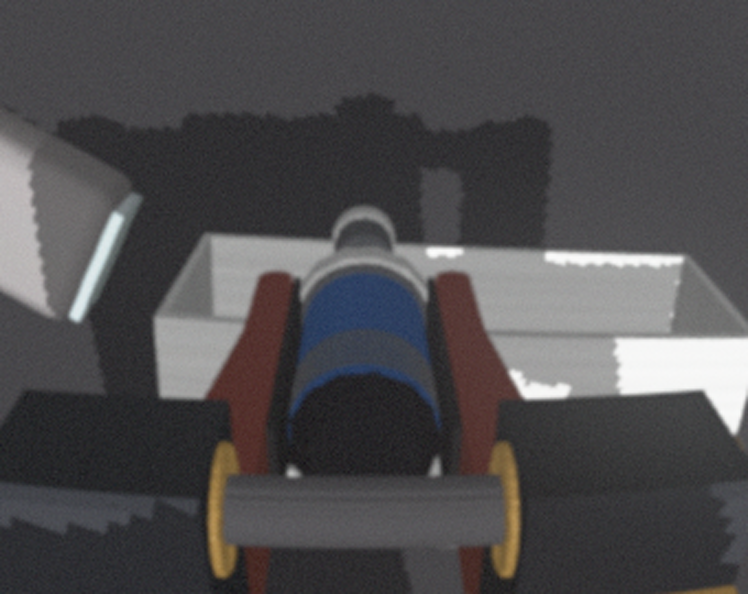

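>>> {"op": "arm_command", "data": {"increments": [[[0,0,-0.8],0],[[0,1.0,0],0],[[0,1.0,0],0],[[0,0.8,0],0],[[0,0,0],0]]}}

```text
t: 10.95
ee_pos: [564.9, 327.1, 124.0]
orientation: [-2.512, 1.812, 0.013]
ft_force: [1.8, 0.0, -3.0]
width: 27.4
```

Run:
```python
from h import *
o=shot("wrist","w11",(150,150,490,420),2.2);print(o["t"],o["ee_pos"],o["ft_force"],o["width"],az(o),edge(o))
```

```text
10.95 [564.93280428 327.0836493  124.04203688] [ 1.75794416  0.04968383 -2.97609187] 27.417809710823583 (np.float64(-71.58930204148476), array([ 0.01870502,  0.04060757, -0.99900007])) -1.257584584725739
```

View pics/w11.png

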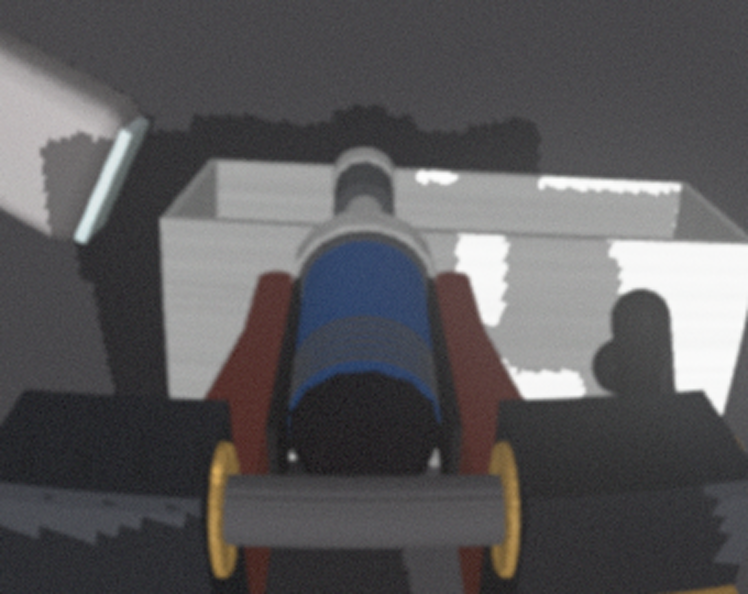

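>>> {"op": "arm_command", "data": {"increments": [[[0,1.0,0.2],0],[[0,1.0,0.1],0],[[0,0.7,0],0],[[0,0,0],0]]}}

```text
t: 11.4
ee_pos: [543.5, 320.4, 123.9]
orientation: [-2.502, 1.806, 0.003]
ft_force: [1.7, -0.4, -2.0]
width: 27.4
```

Run:
```python
from h import *
o=shot("wrist","w12",(150,100,490,370),2.2);print(o["t"],o["ee_pos"],o["ft_force"],o["width"],az(o),edge(o))
shot("side","s12",(170,100,300,240),5)
```

```text
11.4 [543.52289841 320.40143939 123.90973594] [ 1.66742392 -0.35214153 -2.02693081] 27.3824338188995 (np.float64(-71.58012534641603), array([ 0.031233  ,  0.04629903, -0.99843923])) -23.68587865978507
```

View pics/w12.png

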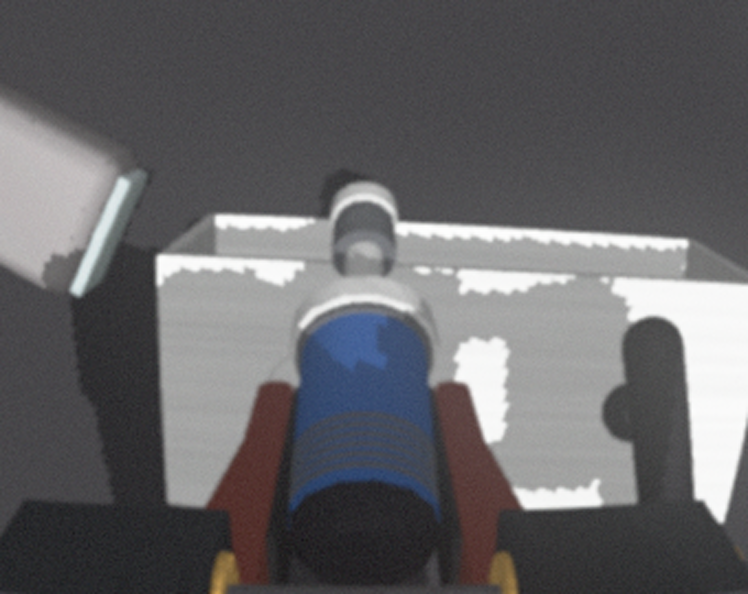

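View pics/s12.png

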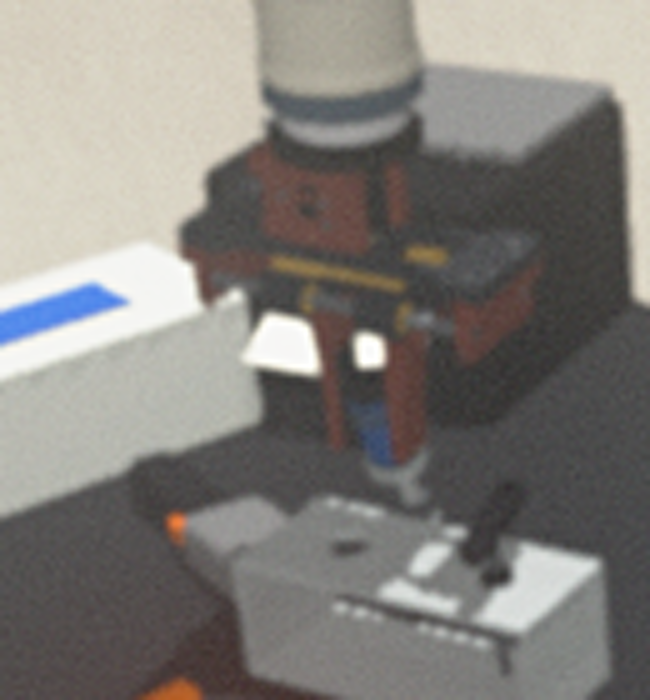

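```bash
cat >> h.py <<'E'
def gunpt(th,s,gx=0,g=34.5):
    # tool-frame point on gun axis; th deg tilt of mouth towards tool -y; s = gun z coordinate mm
    d=s-g; t=np.radians(th); return np.array([gx, np.sin(t)*d, -19-np.cos(t)*d])
def pt(P,p=None):
    p=p or camera_params("wrist");T=p["T_tool_cam"];K=p["K"];c=T[:3,:3].T@(P-T[:3,3])
    r=np.hypot(c[0],c[1]);th=np.arctan2(r,c[2]);return (K[0,0]*c[:2]/r*th+K[:2,2]).round(1)
E
python3 - <<'E'
from h import *
for th in (18,20,22,24,26,28,30): print(th,"collar bottom",pt(gunpt(th,0)),"mouth",pt(gunpt(th,-54)),"coup top",pt(gunpt(th,-30)),"cap",pt(gunpt(th,64)))
E
```

```text
18 collar bottom [313.5 262.3] mouth [313.8 206.7] coup top [313.7 228.6] cap [313.1 368.1]
20 collar bottom [313.5 260.5] mouth [313.8 202.5] coup top [313.7 225.4] cap [313.1 369.5]
22 collar bottom [313.5 258.8] mouth [313.8 198.4] coup top [313.7 222.3] cap [313.1 370.8]
24 collar bottom [313.5 257.1] mouth [313.8 194.3] coup top [313.7 219.2] cap [313.1 372. ]
26 collar bottom [313.5 255.5] mouth [313.8 190.2] coup top [313.7 216.1] cap [313.1 373.1]
28 collar bottom [313.5 253.8] mouth [313.8 186.2] coup top [313.7 213.1] cap [313.1 374.1]
30 collar bottom [313.5 252.3] mouth [313.7 182.3] coup top [313.6 210.2] cap [313.2 375. ]
```

>>> {"op": "arm_command", "data": {"increments": [[[0,0.6,0.1],0],[[0,0.1,0],0],[[0,-0.5,-2.0],0],[[0,-1.0,-3.0],0],[[0,0,-2.5],0],[[0,0,0],0]]}}

```text
t: 12.1
ee_pos: [545.6, 318.1, 197.0]
orientation: [-2.511, 1.812, 0.012]
ft_force: [-0.6, 1.2, -3.0]
width: 27.6
```

Run:
```python
from h import *
o=shot("wrist","w13",(150,100,490,370),2.2);print(o["t"],o["ee_pos"],o["ft_force"],o["width"],az(o),edge(o))
```

```text
12.1 [545.62566314 318.13471208 196.97460595] [-0.59630334  1.18053119 -3.00353348] 27.643330620897743 (np.float64(-71.60955183609789), array([ 0.02001158,  0.04132585, -0.9989453 ])) -22.341583662896287
```

View pics/w13.png

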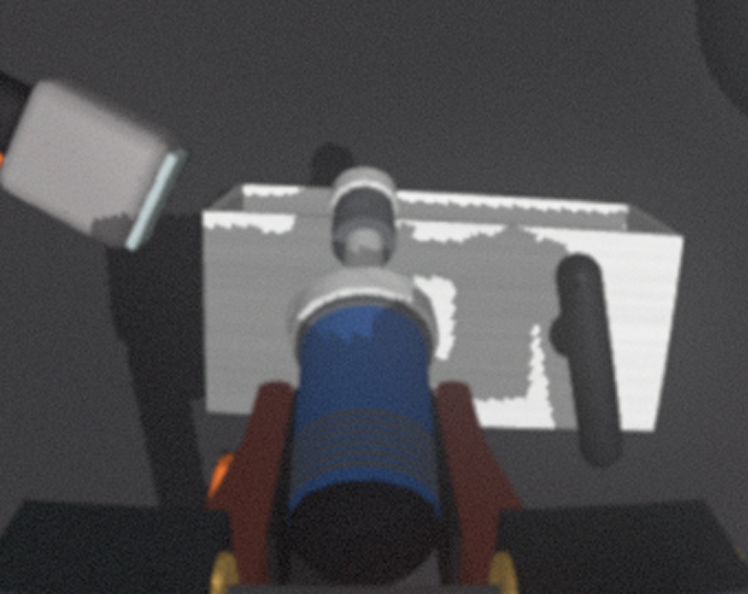

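>>> {"op": "arm_command", "data": {"increments": [[[2.5,1.1,-1.0],0],[[4.0,1.8,-1.0],0],[[4.1,1.9,-0.5],0],[[4.1,1.9,0],0],[[4.1,1.9,0],0],[[4.1,1.9,0],0],[[4.1,1.9,0],0],[[4.1,1.9,0],0],[[4.1,1.9,0],0],[[4.1,1.9,0],0],[[4.1,1.9,0],0],[[2.5,1.2,0],0],[[1.2,0.8,0],0],[[0,0,0],0],[[0,0,0],0]]}}

```text
t: 13.65
ee_pos: [460.6, -214.5, 172.4]
orientation: [-2.532, 1.823, 0.081]
ft_force: [-0.1, 0.1, -2.6]
width: 27.5
```

Run:
```python
from h import *
o=shot("wrist","w14");print(o["t"],o["ee_pos"],o["ft_force"],o["width"],az(o),o["qpos"])
shot("side","s14")
```

```text
13.65 [ 460.55293949 -214.49317136  172.37689285] [-0.069004    0.13302956 -2.57487457] 27.49377928039043 (np.float64(-71.51539882306483), array([-0.03053263,  0.04688788, -0.99843342])) [-0.47615955  0.34382792  1.89439432  0.03397611  0.9523092   0.75125955]
```

View pics/w14.png

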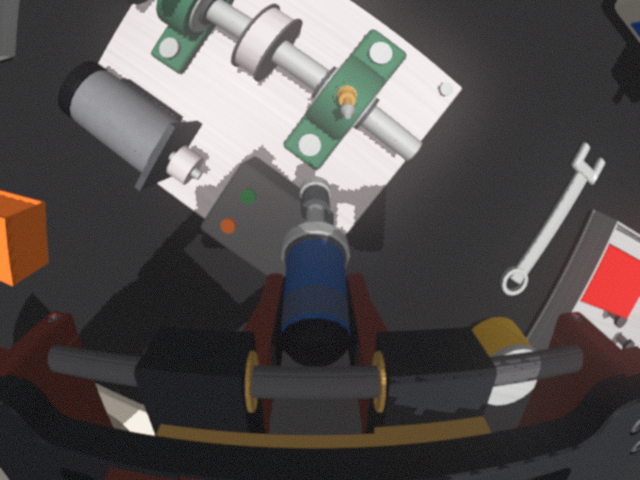

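View pics/s14.png

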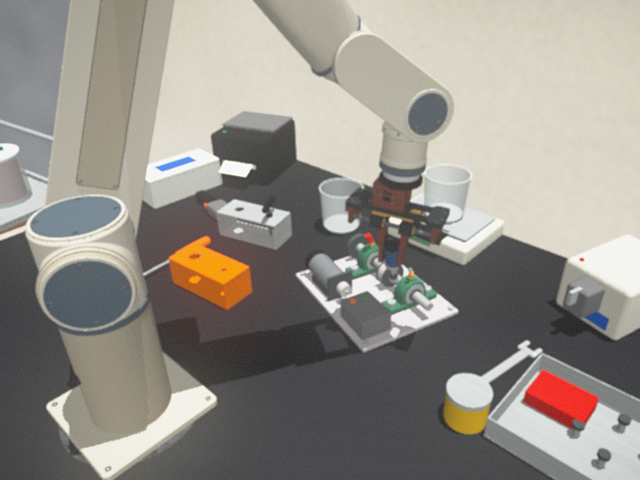

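```bash
cat >> h.py <<'E'
def gun_axis(o,th):  # rear direction in world
    M=R.from_rotvec(o["orientation"]).as_matrix(); t=np.radians(th)
    return M@np.array([0,np.sin(t),-np.cos(t)])
def nip(azd): a=np.radians(azd); return np.array([.5*np.cos(a),.5*np.sin(a),.8660])
E
python3 - <<'E'
from h import *
o=lobs("w14");im=cv2.imread("pics/w14_raw.png")
cv2.imwrite("pics/w14c.png",cv2.resize(im[70:220,260:400],None,fx=4,fy=4,interpolation=3)[:, :])
cv2.imwrite("pics/w14d.png",cv2.resize(im[75:125,315:375],None,fx=12,fy=12,interpolation=3)[:, :])
n=nip(198)
for th in (26,28,30):
    a=gun_axis(o,th);print(th,a.round(3),np.degrees(np.arctan2(a[1],a[0])).round(1)%360,"tilt",np.degrees(np.arccos(a[2])).round(1),"err",np.degrees(np.arccos(a@n)).round(1))
for T in ((545.7,-203.4,108.2),): print("tip",proj("wrist",T,o),"bend",proj("wrist",np.array(T)-28*n,o),"foot",proj("wrist",np.array(T)-28*n-[0,0,8],o))
E
```

```text
26 [-0.388 -0.181  0.904] 205.1 tilt 25.4 err 5.7
28 [-0.418 -0.191  0.888] 204.5 tilt 27.4 err 4.1
30 [-0.448 -0.199  0.872] 204.0 tilt 29.3 err 3.1
tip [347.24487419 114.1106709 ] bend [346.43765876  93.1007218 ] foot [346.09730986  93.71065739]
```

View pics/w14c.png

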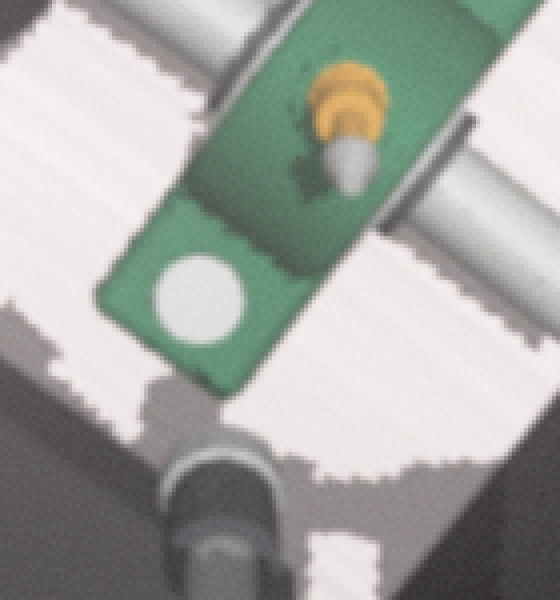

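View pics/w14d.png

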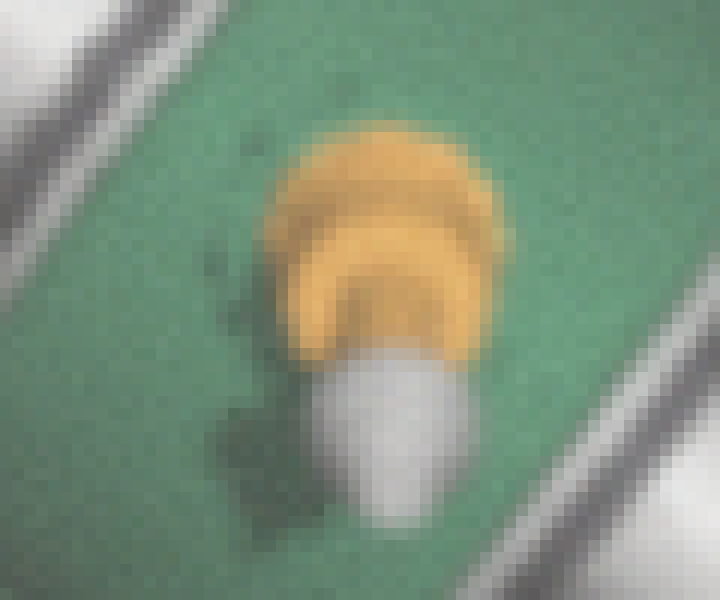

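Run:
```python
from h import *
o=lobs("w14");o3=lobs("w3")
print("tip",plane("wrist",348.1,117,108,o),"foot",plane("wrist",347.3,94.3,79,o))
print("w3 tip?",plane("wrist",301.5,113.8,108,o3))
for th in (24,26,28,30): print(th,pt(gunpt(th,-54)),pt(gunpt(th,-30)),pt(gunpt(th,0)))
```

```text
tip [ 544.21882033 -204.45679937  108.        ] foot [ 558.72558358 -199.93315167   79.        ]
w3 tip? [ 548.11130575 -201.58421351  108.        ]
24 [313.8 194.3] [313.7 219.2] [313.5 257.1]
26 [313.8 190.2] [313.7 216.1] [313.5 255.4]
28 [313.8 186.2] [313.7 213.1] [313.5 253.8]
30 [313.8 182.3] [313.7 210.2] [313.5 252.3]
```

>>> {"op": "arm_command", "data": {"increments": [[[0,0,-2.5],0],[[0,0,-1.5],3.2],[[0,0,0],3.3],[[0,0,0],0],[[0,0,0],0]]}}

```text
t: 14.25
ee_pos: [462.3, -210.1, 212.7]
orientation: [-2.434, 1.957, 0.088]
ft_force: [0.2, -0.3, -1.7]
width: 27.3
```

```bash
cat >> h.py <<'E'
T=np.array([545,-204,108.2]);N=nip(198)
def plan(o,th,gap):
    a=gun_axis(o,th);M=R.from_rotvec(o["orientation"]).as_matrix()
    G=o["ee_pos"]-19*M[:,2]; mouth=G-88.5*a
    want=T+gap*N
    print("axis az %.1f tilt %.1f err %.1f"%(np.degrees(np.arctan2(a[1],a[0]))%360,np.degrees(np.arccos(a[2])),np.degrees(np.arccos(a@N))),"mouth",mouth.round(1),"d_tool cm",(M.T@(want-mouth)/10).round(2), "n_tool",(M.T@N).round(3))
    return mouth
E
python3 - <<'E'
from h import *
o=shot("wrist","w15",(200,60,440,260),3);print(o["t"],o["ee_pos"],o["ft_force"],o["width"],az(o))
for th in (26,27,28): plan(o,th,25)
E
```

```text
14.25 [ 462.32245177 -210.1030026   212.72729856] [ 0.16089662 -0.33121341 -1.66589093] 27.287728213514022 (np.float64(-77.6514819136458), array([-0.03333369,  0.04865291, -0.99825937]))
axis az 199.1 tilt 24.9 err 5.1 mouth [ 498.2 -198.8  151.4] d_tool cm [ 1.75 -3.26  1.99] n_tool [ 0.002  0.517 -0.856]
axis az 198.8 tilt 25.9 err 4.1 mouth [ 499.6 -198.6  152.1] d_tool cm [ 1.75 -3.13  2.06] n_tool [ 0.002  0.517 -0.856]
axis az 198.5 tilt 26.9 err 3.1 mouth [ 500.9 -198.3  152.8] d_tool cm [ 1.75 -2.99  2.13] n_tool [ 0.002  0.517 -0.856]
```

View pics/w15.png

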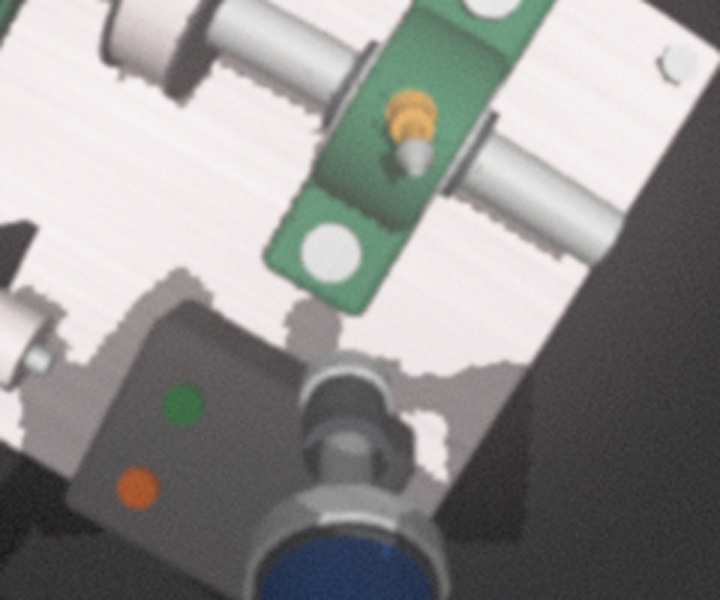

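>>> {"op": "arm_command", "data": {"increments": [[[0.9,-1.5,0.8],0],[[0.8,-1.4,0.7],0],[[0,0,0],0],[[0,0,0],0]]}}

```text
t: 14.7
ee_pos: [493.4, -217.9, 194.3]
orientation: [-2.44, 1.951, 0.094]
ft_force: [0.1, 1.4, -2.5]
width: 27.6
```

Run:
```python
from h import *
o=shot("wrist","w16",(200,60,440,260),3);print(o["t"],o["ee_pos"],o["ft_force"],o["width"],az(o))
for th in (26,27,28): plan(o,th,12)
print(proj("wrist",T,o))
```

```text
14.7 [ 493.38925001 -217.92685818  194.31691809] [ 0.09473952  1.40789606 -2.50458173] 27.634513144406053 (np.float64(-77.32807463950368), array([-0.0366077 ,  0.05022738, -0.99806667]))
axis az 199.8 tilt 24.8 err 5.3 mouth [ 529.  -206.3  132.9] d_tool cm [ 0.26 -1.05  1.4 ] n_tool [-0.003  0.519 -0.855]
axis az 199.5 tilt 25.8 err 4.3 mouth [ 530.4 -206.1  133.6] d_tool cm [ 0.26 -0.91  1.47] n_tool [-0.003  0.519 -0.855]
axis az 199.2 tilt 26.8 err 3.3 mouth [ 531.7 -205.8  134.3] d_tool cm [ 0.26 -0.77  1.54] n_tool [-0.003  0.519 -0.855]
[317.80214711 158.76290957]
```

View pics/w16.png

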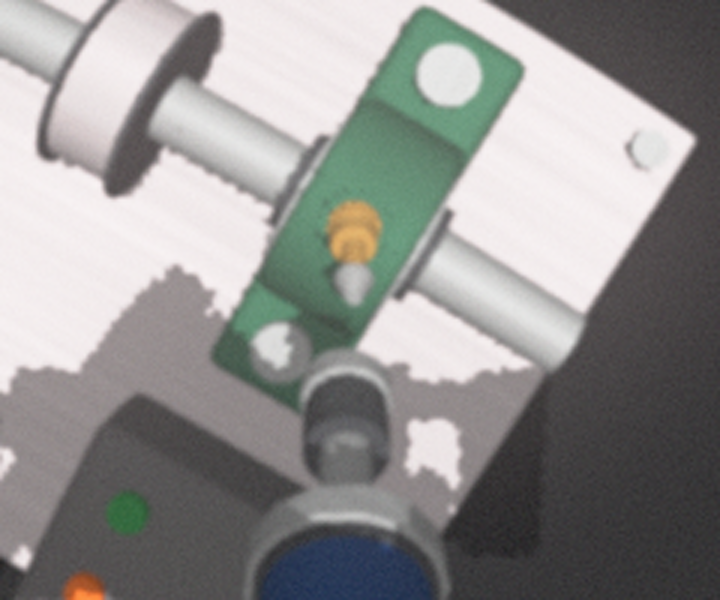

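>>> {"op": "arm_command", "data": {"increments": [[[0.25,-0.8,1.2],0],[[0,0,0],0],[[0,0,0],0]]}}

```text
t: 15.05
ee_pos: [500.8, -217.6, 181.3]
orientation: [-2.44, 1.951, 0.094]
ft_force: [-0.0, -0.7, -2.2]
width: 27.8
```

Run:
```python
from h import *
o=shot("wrist","w17",(200,60,440,260),3);print(o["t"],o["ee_pos"],o["ft_force"],o["width"],az(o))
for th in (26,27,28): plan(o,th,4)
print(proj("wrist",T,o),proj("side",T),proj("top",T))
shot("side","s17",(370,220,450,300),8);shot("top","t17",(380,190,460,250),8)
```

```text
15.05 [ 500.80017125 -217.58309055  181.31022356] [-1.97703952e-03 -6.96858619e-01 -2.20341288e+00] 27.81504891938416 (np.float64(-77.31744773854969), array([-0.03672425,  0.05031046, -0.99805821]))
axis az 199.8 tilt 24.8 err 5.3 mouth [ 536.4 -206.   119.9] d_tool cm [ 0.06 -0.7   0.81] n_tool [-0.003  0.519 -0.855]
axis az 199.5 tilt 25.8 err 4.3 mouth [ 537.8 -205.7  120.6] d_tool cm [ 0.06 -0.56  0.88] n_tool [-0.003  0.519 -0.855]
axis az 199.2 tilt 26.8 err 3.3 mouth [ 539.1 -205.4  121.3] d_tool cm [ 0.06 -0.43  0.95] n_tool [-0.003  0.519 -0.855]
[314.76180274 172.83989745] [408.5435634  267.95378991] [424.28454464 228.48534209]
```

View pics/w17.png

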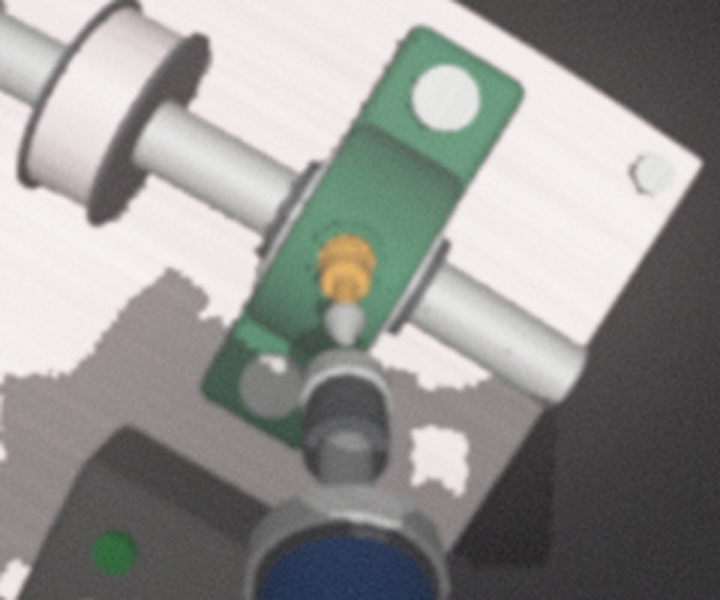

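View pics/s17.png

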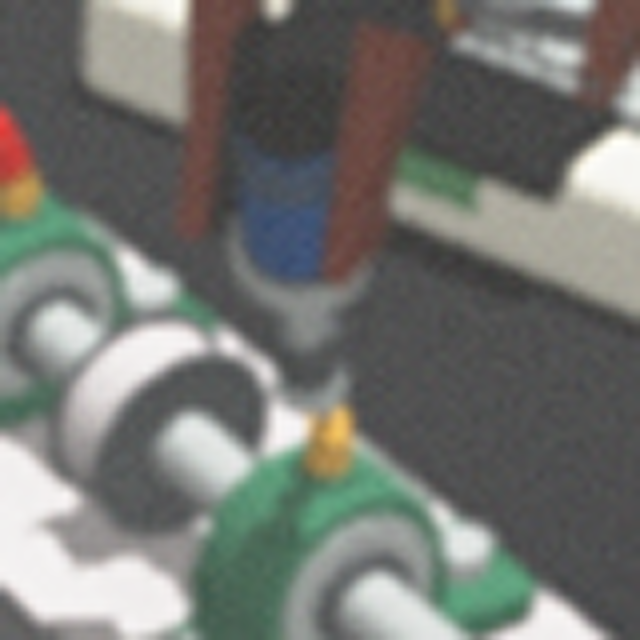

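View pics/t17.png

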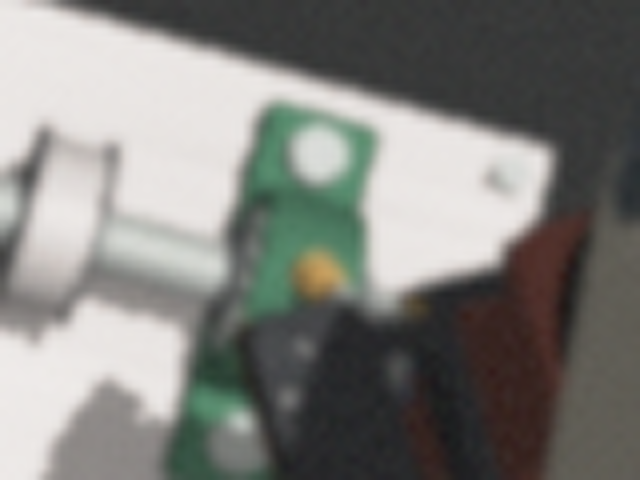

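>>> {"op": "arm_command", "data": {"increments": [[[0.05,-0.5,0.85],0],[[0,0,0],0],[[0,0,0],0]]}}

```text
t: 15.5
ee_pos: [506.0, -216.7, 172.7]
orientation: [-2.439, 1.951, 0.092]
ft_force: [-0.1, -0.5, -1.9]
width: 27.8
```

Run:
```python
from h import *
o=shot("wrist","w18",(230,110,410,260),4);print(o["t"],o["ee_pos"],o["ft_force"],o["width"],az(o))
for th in (26,27,28): plan(o,th,0)
print(proj("wrist",T,o))
shot("side","s18",(370,220,450,300),8)
```

```text
15.5 [ 506.00300483 -216.70803574  172.65811819] [-0.09123347 -0.46566982 -1.86866294] 27.804347573958818 (np.float64(-77.33606634123997), array([-0.03552361,  0.04978781, -0.99812787]))
axis az 199.7 tilt 24.8 err 5.2 mouth [ 541.7 -205.1  111.3] d_tool cm [-0.02 -0.36  0.3 ] n_tool [-0.002  0.518 -0.855]
axis az 199.4 tilt 25.8 err 4.2 mouth [ 543.1 -204.9  112. ] d_tool cm [-0.02 -0.22  0.37] n_tool [-0.002  0.518 -0.855]
axis az 199.1 tilt 26.8 err 3.2 mouth [ 544.4 -204.6  112.6] d_tool cm [-0.02 -0.08  0.44] n_tool [-0.002  0.518 -0.855]
[313.37968852 183.74959856]
```

View pics/w18.png

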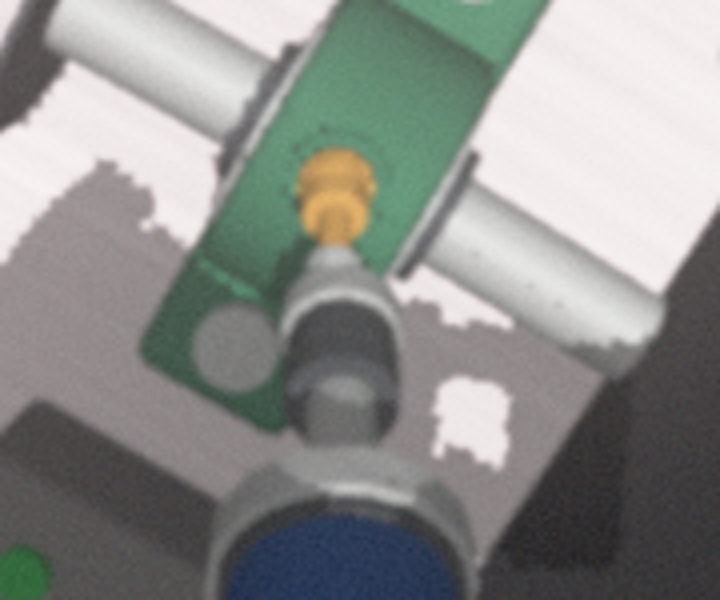

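View pics/s18.png

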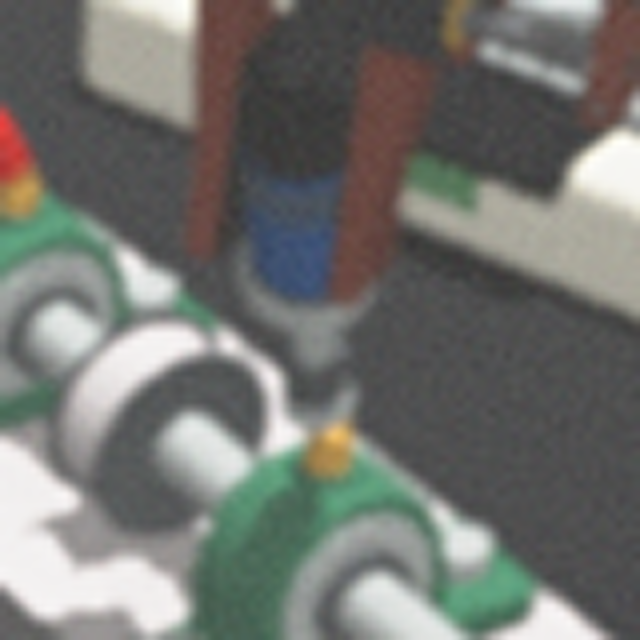

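```bash
cat >> h.py <<'E'
def gtar(o,s):  # tool delta (cm) to bring grasp point to T + s*N
    M=R.from_rotvec(o["orientation"]).as_matrix(); G=o["ee_pos"]-19*M[:,2]
    d=G-T; al=d@N; return (M.T@(T+s*N-G)/10).round(2), "along %.1f"%al,"perp(tool) ",(M.T@(d-al*N)).round(1)
def fax(o): # change of force from free-hang (0,0,-2.4)
    f=o["ft_force"]-np.array([0,0,-2.4]); return f.round(1), "axial %.1f"%(f@N)
E
python3 - <<'E'
from h import *
o=get_obs();print(gtar(o,71),gtar(o,88),fax(o))
E
```

```text
(array([-0.03, -0.57,  2.19]), 'along 92.7', 'perp(tool) ', array([ 0.3, -5.5, -3.4])) (array([-0.03,  0.31,  0.73]), 'along 92.7', 'perp(tool) ', array([ 0.3, -5.5, -3.4])) (array([-0.1, -0. ,  1.1]), 'axial 1.0')
```

>>> {"op": "arm_command", "data": {"increments": [[[-0.1,-0.25,0.5],0],[[0,-0.1,0.4],0],[[0,0,0],0]]}}

```text
t: 15.9
ee_pos: [511.0, -214.5, 164.4]
orientation: [-2.437, 1.95, 0.085]
ft_force: [1.4, 1.3, 0.2]
width: 27.2
```

Run:
```python
from h import *
o=shot("wrist","w19",(230,110,410,260),4);print(o["t"],o["ee_pos"],o["ft_force"],o["width"],az(o));print(gtar(o,71),fax(o))
plan(o,27.5,0)
shot("side","s19",(370,220,450,300),8)
```

```text
15.9 [ 511.03809237 -214.53549104  164.43138656] [1.38166563 1.32159021 0.15086728] 27.207625082560703 (np.float64(-77.36562428947609), array([-0.03070269,  0.04921341, -0.99831628]))
(array([0.02, 0.  , 1.37]), 'along 82.8', 'perp(tool) ', array([-0.2, -6.1, -3.6])) (array([1.4, 1.3, 2.6]), 'axial 1.3')
axis az 198.9 tilt 26.6 err 3.5 mouth [ 549.1 -202.6  104.2] d_tool cm [ 0.02  0.43 -0.39] n_tool [-0.001  0.514 -0.858]
```

View pics/w19.png

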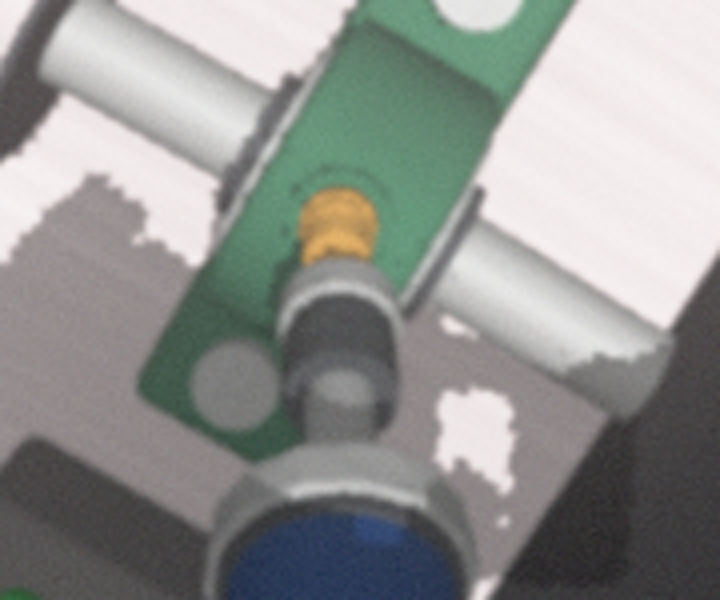

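View pics/s19.png

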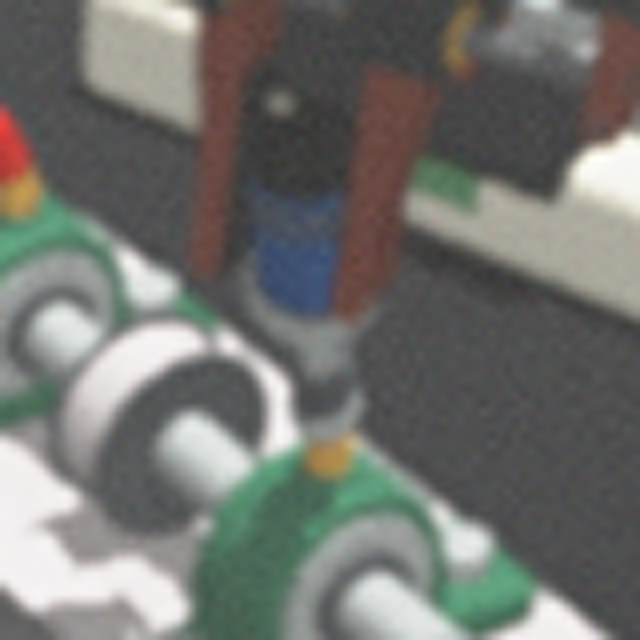

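>>> {"op": "arm_command", "data": {"increments": [[[-0.02,0,0.4],0],[[0,0,0.4],0],[[0,0,0],0]]}}

```text
t: 16.3
ee_pos: [511.5, -214.1, 157.2]
orientation: [-2.437, 1.949, 0.082]
ft_force: [0.6, 1.0, 5.0]
width: 27.1
```

Run:
```python
from h import *
o=shot("wrist","w20",(230,110,410,260),4);print(o["t"],o["ee_pos"],o["ft_force"],o["width"],az(o));print(gtar(o,71),fax(o))
plan(o,27.5,0)
```

```text
16.3 [ 511.49579719 -214.0681514   157.16197319] [0.61609936 1.03295314 4.95489071] 27.068895891586987 (np.float64(-77.34913012056374), array([-0.02874145,  0.04855197, -0.99840705]))
(array([0.02, 0.07, 0.65]), 'along 76.2', 'perp(tool) ', array([-0.2, -3.3, -2. ])) (array([0.6, 1. , 7.4]), 'axial 5.9')
axis az 198.8 tilt 26.7 err 3.4 mouth [ 549.6 -202.2   97. ] d_tool cm [ 0.01  0.51 -1.11] n_tool [ 0.     0.513 -0.858]
```

View pics/w20.png

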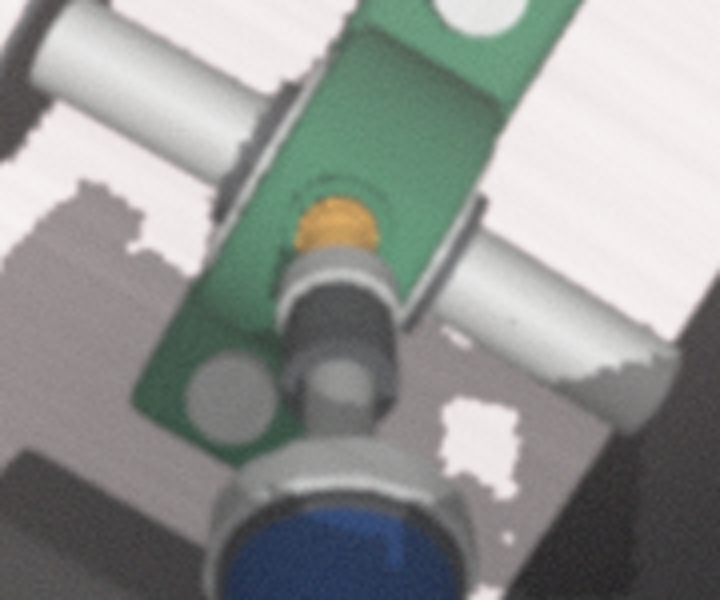

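>>> {"op": "arm_command", "data": {"increments": [[[0,0,0.4],0],[[0,0,0.4],0],[[0,0,0],0]]}}

```text
t: 16.65
ee_pos: [510.9, -214.2, 151.0]
orientation: [-2.438, 1.949, 0.082]
ft_force: [-2.1, 2.1, 9.6]
width: 27.6
```

Run:
```python
from h import *
o=shot("wrist","w21",(230,110,410,260),4);print(o["t"],o["ee_pos"],o["ft_force"],o["width"],az(o));print(gtar(o,62),fax(o))
shot("side","s21",(370,220,450,300),8)
```

```text
16.65 [ 510.87012161 -214.17938007  151.01430588] [-2.1486408   2.10984027  9.6241796 ] 27.569625813626775 (np.float64(-77.3300683481686), array([-0.02908353,  0.04788941, -0.99842914]))
(array([-0.01, -0.45,  0.8 ]), 'along 71.2', 'perp(tool) ', array([ 0.1, -0.2, -0.1])) (array([-2.1,  2.1, 12. ]), 'axial 11.1')
```

View pics/w21.png

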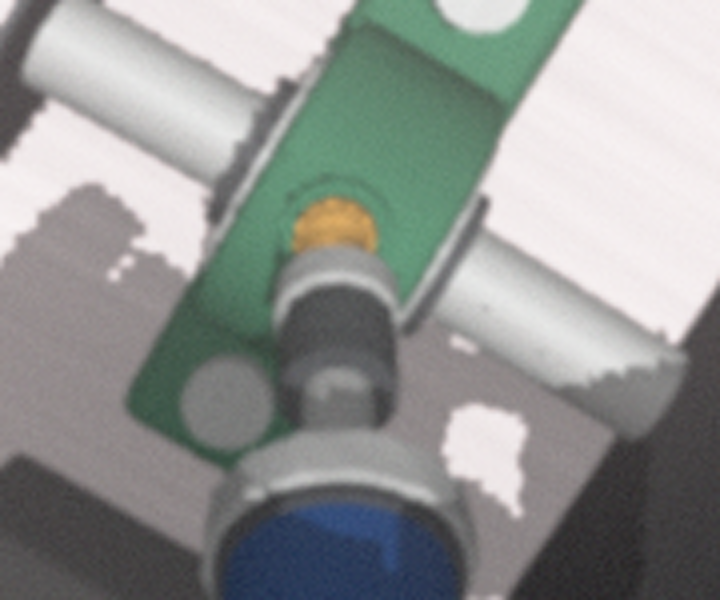

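View pics/s21.png

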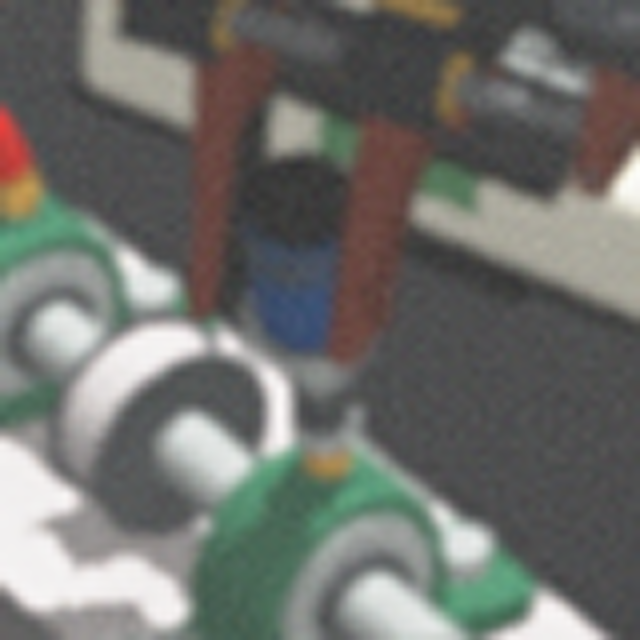

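>>> {"op": "arm_command", "data": {"increments": [[[-0.1,-0.2,0.4],0],[[0,0,0],0]]}}

```text
t: 16.95
ee_pos: [511.9, -213.7, 148.9]
orientation: [-2.439, 1.95, 0.081]
ft_force: [-2.9, 0.7, 11.3]
width: 28.0
```

Run:
```python
from h import *
o=shot("wrist","w22",(170,110,470,460),2);print(o["t"],o["ee_pos"],o["ft_force"],o["moment"],o["width"],az(o));print(gtar(o,62),fax(o))
a=cv2.imread("pics/w20_raw.png")[110:460,170:470];b=cv2.imread("pics/w22_raw.png")[110:460,170:470]
cv2.imwrite("pics/cmp.png",cv2.resize(np.hstack([a,b]),None,fx=1.33,fy=1.33,interpolation=3))
```

```text
16.95 [ 511.94080893 -213.69289657  148.93615523] [-2.86979023  0.69794723 11.26060784] [0.43906174 0.47810404 0.025043  ] 27.95855596719424 (np.float64(-77.30517576848796), array([-0.02960157,  0.04596459, -0.99850438]))
(array([ 0.  , -0.33,  0.6 ]), 'along 68.8', 'perp(tool) ', array([-0. , -0.2, -0.1])) (array([-2.9,  0.7, 13.7]), 'axial 13.1')
```

View pics/cmp.png

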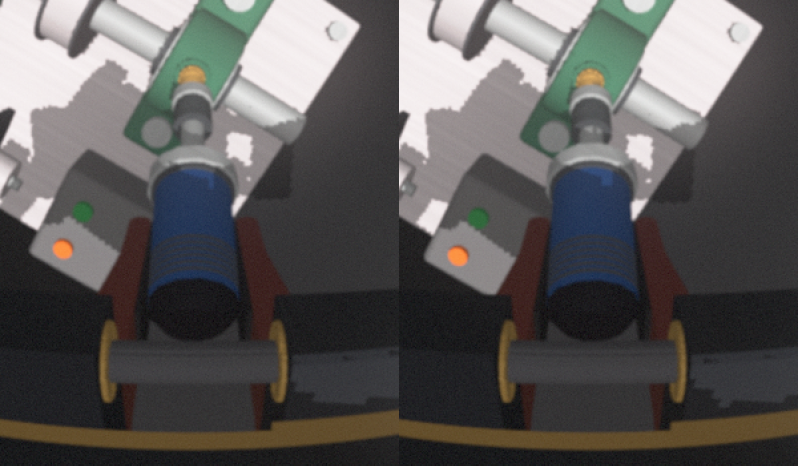

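>>> {"op": "arm_command", "data": {"increments": [[[0,-0.2,0.35],0],[[0,-0.05,0.1],0]]}}

```text
t: 17.2
ee_pos: [513.1, -213.4, 146.4]
orientation: [-2.441, 1.951, 0.083]
ft_force: [-2.8, 2.2, 12.2]
width: 27.1
```

Run:
```python
from h import *
o=shot("wrist","w23",(230,110,410,260),4);print(o["t"],o["ee_pos"],o["ft_force"],o["moment"],o["width"],az(o));print(gtar(o,62),fax(o))
shot("side","s23",(370,220,450,300),8)
```

```text
17.2 [ 513.10937505 -213.41954081  146.38815612] [-2.84577725  2.18795101 12.2200244 ] [0.60017928 0.52614124 0.06913743] 27.12778092855455 (np.float64(-77.29039138908982), array([-0.03137957,  0.04556142, -0.99846857]))
(array([-0.01, -0.2 ,  0.34]), 'along 66.0', 'perp(tool) ', array([ 0.1, -0.1, -0. ])) (array([-2.8,  2.2, 14.6]), 'axial 13.7')
```

View pics/w23.png

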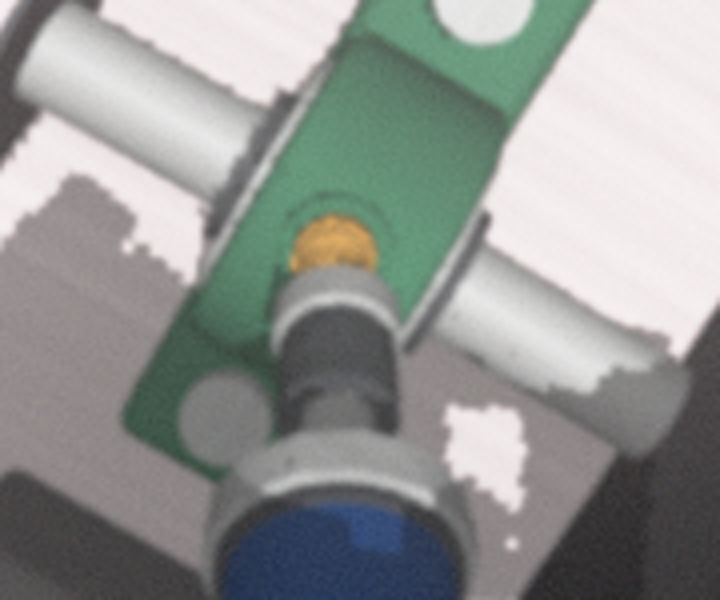

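View pics/s23.png

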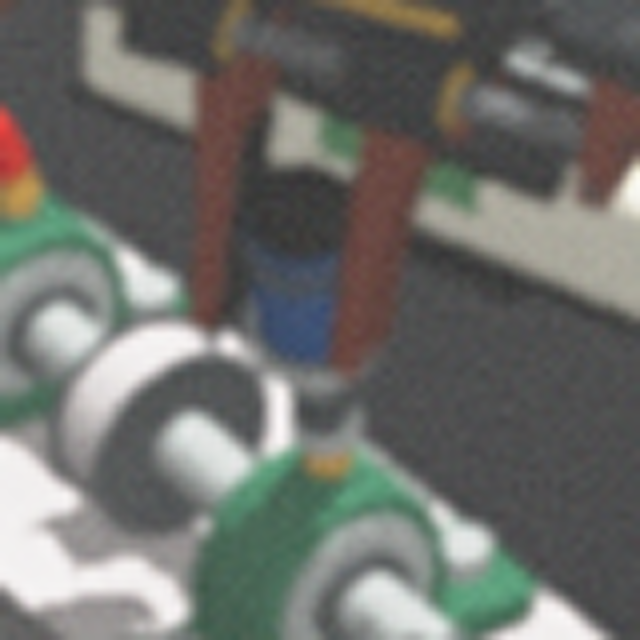

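>>> {"op": "arm_command", "data": {"increments": [[[-0.03,-0.2,0.3],0],[[0,0,0.05],0]]}}

```text
t: 17.5
ee_pos: [513.8, -213.2, 145.1]
orientation: [-2.443, 1.951, 0.084]
ft_force: [-3.7, 1.1, 13.7]
width: 27.4
```

Run:
```python
from h import *
o=shot("wrist","w24",(230,110,410,260),4);print(o["t"],o["ee_pos"],o["ft_force"],o["moment"],o["width"],az(o));print(gtar(o,62),fax(o))
shot("side","s24",(370,220,450,300),8); o=get_obs();print(gtar(o,62),fax(o),o["qvel"].round(4))
```

```text
17.5 [ 513.75575889 -213.17498737  145.10735558] [-3.69155738  1.06097524 13.65802052] [0.65253952 0.52361722 0.04494012] 27.384134834927476 (np.float64(-77.25692376298254), array([-0.03321512,  0.04466387, -0.99844975]))
(array([-0.01, -0.12,  0.22]), 'along 64.5', 'perp(tool) ', array([ 0.1, -0. , -0. ])) (array([-3.7,  1.1, 16.1]), 'axial 15.5')
(array([-0.01, -0.12,  0.23]), 'along 64.6', 'perp(tool) ', array([ 0.1, -0.1, -0.1])) (array([-3.7,  1.9, 15.9]), 'axial 15.3') [ 0.0006 -0.001  -0.0019 -0.0002 -0.0015 -0.0006]
```

View pics/w24.png

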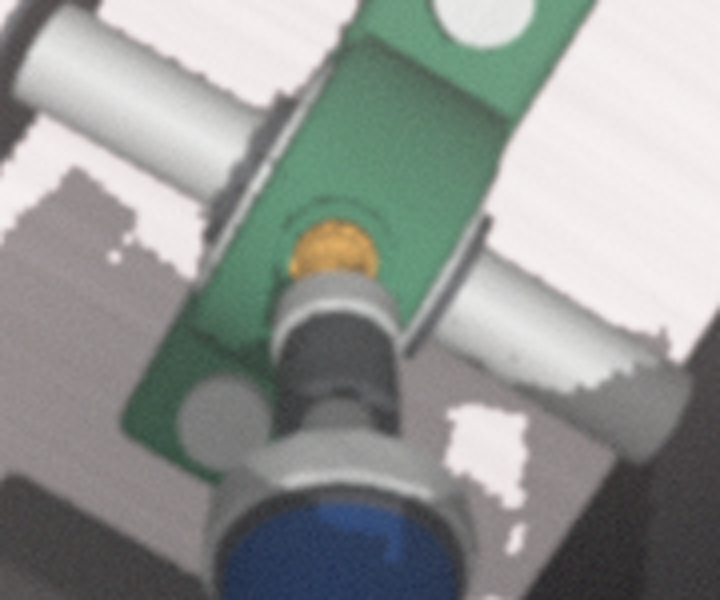

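View pics/s24.png

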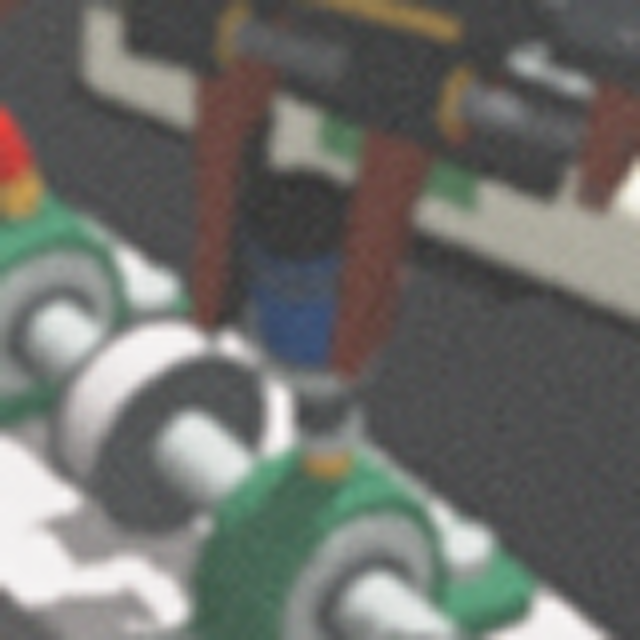

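>>> {"op": "arm_command", "data": {"increments": [[[-0.02,-0.12,0.25],0],[[0,-0.03,0.08],0]]}}

```text
t: 17.8
ee_pos: [513.9, -213.2, 144.6]
orientation: [-2.445, 1.951, 0.085]
ft_force: [-3.0, 2.2, 13.1]
width: 27.6
```

Run:
```python
from h import *
o=shot("wrist","w25",(230,110,410,260),4);print(o["t"],o["ee_pos"],o["ft_force"],o["moment"],o["width"],az(o));print(gtar(o,62),fax(o))
shot("side","s25",(370,220,450,300),8); o=get_obs();print(gtar(o,62),fax(o),o["qvel"].round(4))
```

```text
17.8 [ 513.89973755 -213.19751778  144.63361238] [-3.01641966  2.18421922 13.10665794] [0.68019238 0.57818581 0.14430483] 27.607714929935614 (np.float64(-77.22632523717085), array([-0.03490484,  0.04371918, -0.99843392]))
(array([-0.01, -0.11,  0.17]), 'along 64.0', 'perp(tool) ', array([0.1, 0. , 0. ])) (array([-3. ,  2.2, 15.5]), 'axial 14.5')
(array([-0.01, -0.11,  0.17]), 'along 64.0', 'perp(tool) ', array([0.1, 0. , 0. ])) (array([-3.6,  0.4, 17. ]), 'axial 16.3') [-0.001   0.0024  0.0011 -0.0005 -0.0016  0.    ]
```

View pics/w25.png

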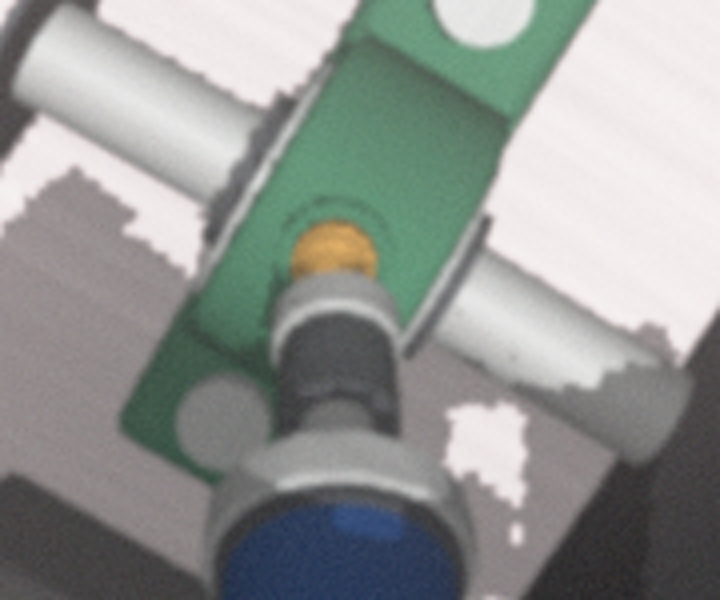

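>>> {"op": "arm_command", "data": {"increments": [[[0,-0.3,0.5],0],[[0,-0.2,0.35],0]]}}

```text
t: 18.1
ee_pos: [515.7, -212.7, 140.3]
orientation: [-2.449, 1.952, 0.091]
ft_force: [-13.3, 1.6, 29.3]
width: 27.5
```

Run:
```python
from h import *
o=shot("wrist","w26",(230,110,410,260),4);print(o["t"],o["ee_pos"],o["ft_force"],o["moment"],o["width"],az(o));print(gtar(o,62),fax(o))
shot("side","s26",(370,220,450,300),8); o=get_obs();print(gtar(o,62),fax(o),o["qvel"].round(4))
```

```text
18.1 [ 515.69798782 -212.68165492  140.31446593] [-13.30215954   1.59493726  29.28445592] [0.76384936 2.03203587 0.2681665 ] 27.471095255240787 (np.float64(-77.15942654319622), array([-0.04012726,  0.04271283, -0.99828123]))
(array([-0.03,  0.1 , -0.26]), 'along 59.3', 'perp(tool) ', array([0.3, 0.4, 0.2])) (array([-13.3,   1.6,  31.7]), 'axial 33.5')
(array([-0.02,  0.11, -0.26]), 'along 59.2', 'perp(tool) ', array([0.2, 0.4, 0.2])) (array([-10.5,   1. ,  27.7]), 'axial 28.9') [ 0.0003 -0.0016  0.003   0.0036 -0.0043  0.0005]
```

View pics/w26.png

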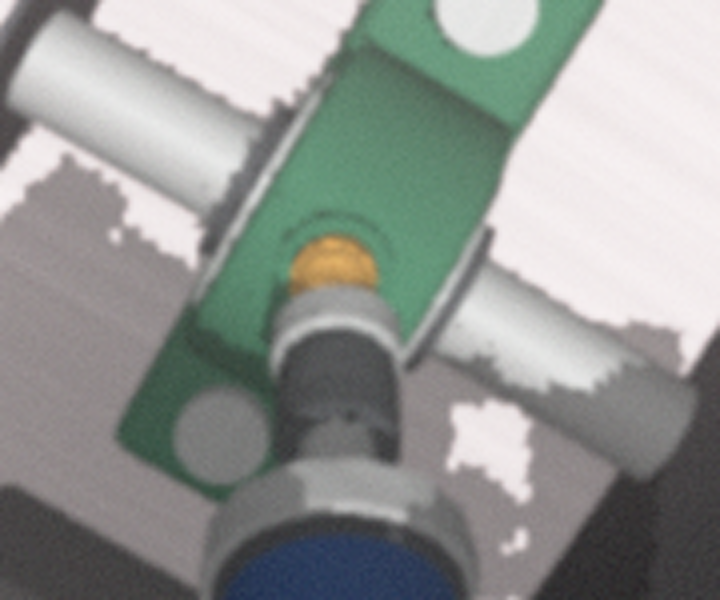

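>>> {"op": "arm_command", "data": {"increments": [[[0,0,0],0],[[0,0.03,-0.05],0]]}}

```text
t: 18.4
ee_pos: [514.2, -213.0, 143.2]
orientation: [-2.45, 1.952, 0.093]
ft_force: [-2.9, 1.0, 12.1]
width: 27.2
```

Run:
```python
from h import *
o=shot("wrist","w27",(230,110,410,260),4);print(o["t"],o["ee_pos"],o["ft_force"],o["width"],az(o));print(gtar(o,62),fax(o))
shot("side","s27",(370,220,450,300),8); o=get_obs();print(gtar(o,62),fax(o),o["qvel"].round(4))
```

```text
18.4 [ 514.16811331 -213.03627182  143.21916744] [-2.92682895  1.01603291 12.05488767] 27.21243733290154 (np.float64(-77.14503184080061), array([-0.0417032 ,  0.04248553, -0.99822634]))
(array([-0.01, -0.06,  0.03]), 'along 62.6', 'perp(tool) ', array([0.1, 0.3, 0.2])) (array([-2.9,  1. , 14.5]), 'axial 13.8')
(array([-0.01, -0.06,  0.03]), 'along 62.6', 'perp(tool) ', array([0.1, 0.3, 0.2])) (array([-3.5,  1.4, 14.9]), 'axial 14.4') [-0.0003  0.0039 -0.0017 -0.0008 -0.0034  0.0007]
```

View pics/w27.png

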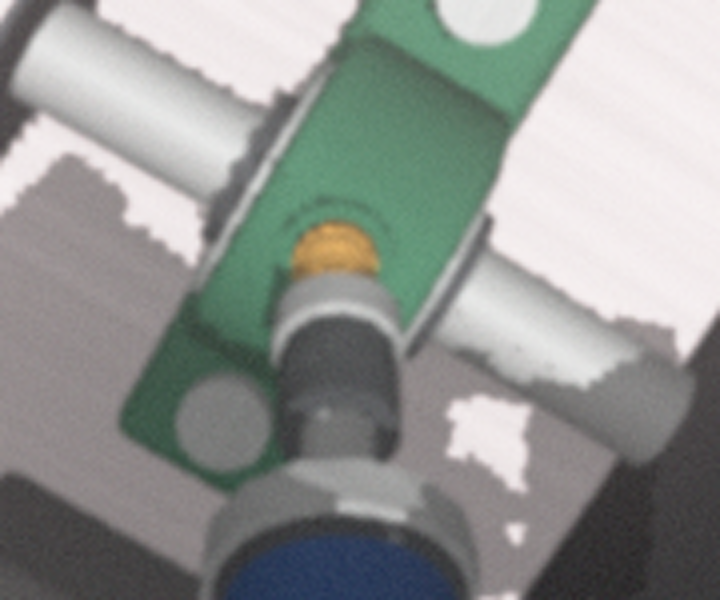

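View pics/s27.png

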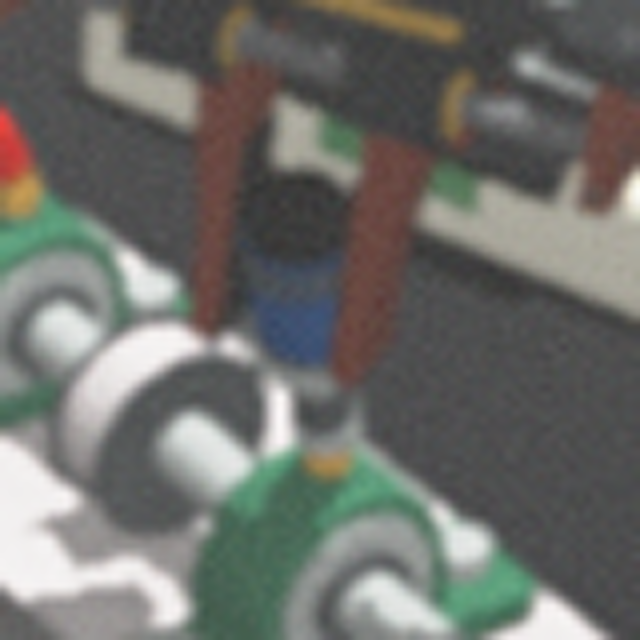

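Run:
```python
import cv2,numpy as np
I=[cv2.imread(f"pics/w{k}_raw.png")[165:385,255:375] for k in (20,25,27)]
cv2.imwrite("pics/cmp2.png",cv2.resize(np.hstack(I),None,fx=2.2,fy=2.2,interpolation=3))
```

```text
(no output)
```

View pics/cmp2.png

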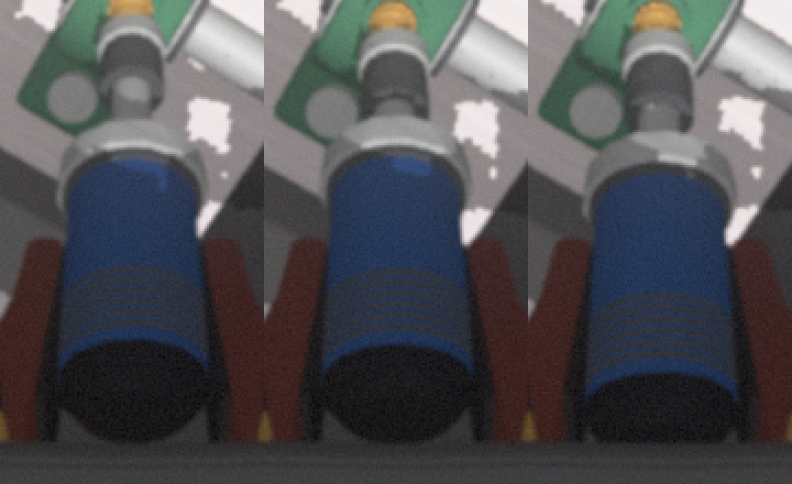

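>>> {"op": "arm_command", "data": {"increments": [[[0,-0.15,0.28],0],[[0,-0.02,0.05],0]]}}

```text
t: 18.7
ee_pos: [514.7, -212.8, 142.0]
orientation: [-2.451, 1.953, 0.094]
ft_force: [-2.4, 1.2, 12.6]
width: 27.7
```

Run:
```python
from h import *
o=shot("wrist","w28",(230,110,410,260),4);print(o["t"],o["ee_pos"],o["width"],az(o));print(gtar(o,62),fax(o))
for i in range(4):
    get_image("top"); o=get_obs();print(gtar(o,62)[1:],fax(o))
```

```text
18.7 [ 514.73615458 -212.8396093   142.02064196] 27.70341884756511 (np.float64(-77.13346340323486), array([-0.04294626,  0.04212068, -0.99818909]))
(array([-0.01,  0.  , -0.09]), 'along 61.2', 'perp(tool) ', array([0.1, 0.4, 0.2])) (array([-2.4,  1.2, 15. ]), 'axial 13.9')
('along 61.3', 'perp(tool) ', array([0.1, 0.3, 0.2])) (array([-4. ,  1.8, 14.5]), 'axial 14.1')
('along 61.3', 'perp(tool) ', array([0.1, 0.3, 0.2])) (array([-3.4,  2.5, 15. ]), 'axial 14.3')
('along 61.3', 'perp(tool) ', array([0.1, 0.3, 0.2])) (array([-3.4,  1.4, 15.8]), 'axial 15.0')
('along 61.3', 'perp(tool) ', array([0.1, 0.3, 0.2])) (array([-3.1,  2.1, 15. ]), 'axial 14.1')
```

View pics/w28.png

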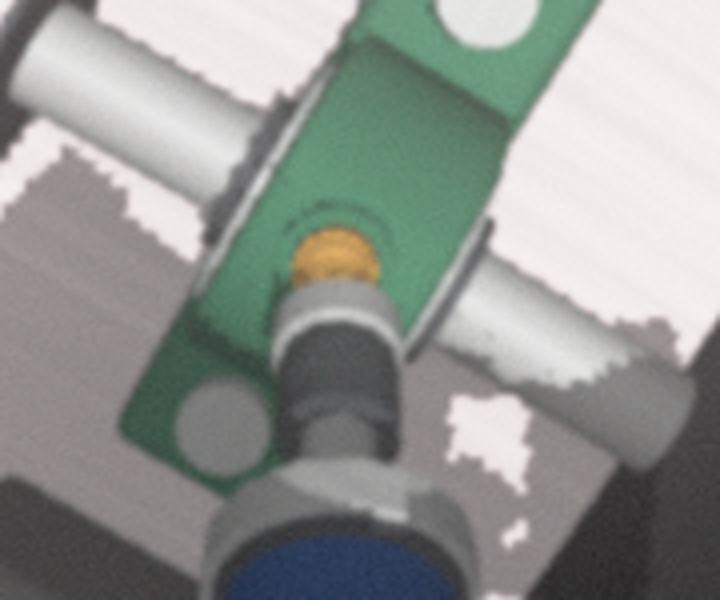

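Run:
```python
from h import *
print(close_job()); o=get_obs();print(o["t"],gtar(o,62)[1:],fax(o),o["width"])
```

```text
the job is handed in; nothing more can be done
None
the job is handed in; nothing more can be done
```

I lifted the blue gun out of the grey rack and tilted it about 30° in the fingers by pushing its coupler against the rack's edge. I then pressed it onto the bare nipple along its leaning axis, and the job is handed in with the gun still held pressed on. No verdict came back, so the result below rests on my last readings.

- **Push:** the force along the nipple was steady at about 14 to 15 N over four readings, with the fingers closed on the barrel at 27.7 mm.
- **Alignment:** the grasp point lay within about 0.5 mm of the nipple axis I had measured.
- **Stroke:** I estimate the nozzle is 8.5 to 10.4 mm into the barrel. The three ways of estimating it (gun slip, distance back from the end stop, spring force) differ by about 2 mm, but all are above 6 mm.
- **Overshoot:** one push went past the end of the stroke, to about 33 N along the nipple. The gun slid about 6 mm back in the fingers, so I backed off and re-pressed gently.
- **Not confirmed:** I could not see the snap itself. I infer it from the push going well past the 3 to 7 N snap force and from the spring then compressing at about the expected rate.
- **Other objects:** I kept clear of the capped nipple and the bench items, and saw none of them moved in the pictures. I did not measure their positions again at the end.

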